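Fold out the clamp's crank and snug up the console grip

ROBOT

A 7-joint arm with a two-finger parallel gripper is mounted at the origin on the work surface. World frame = base frame: x ahead of the robot, y to its left, z up, the work surface at z = 0. Lengths are in m, angles in rad, forces in N, time in s.
With the tool pointing down it reaches from about 0.425 to 0.925 m from the base axis. Payload 6.8 kg.
Tool frame: the origin (TCP) lies midway between the tips of the shut fingers; the grasp point (between the pads) lies 19 mm behind it; z points along the fingers, y is the direction in which the jaws open and shut (so a half turn about z gives the same grasp; the last joint's range is limited). The gripper opens to 85 mm and grips with 20 to 120 N. Pads are 22 mm wide; open, the fingers measure 114 mm over their backs; the gripper's body (76 mm by 85 mm) begins 54 mm behind the grasp point. The pads swing forward as they close: fully open they stand 13 mm farther back than shut.
Start: joints at [-1.298, 0.477, 0.022, 1.555, -0.011, 1.109, -0.083], TCP at [0.251, 0.627, 0.231] pointing down, gripper open.
Joint ranges: [-2.96, 2.96], [-0.34, 2.1], [-1.41, 1.46], [0.24, 2.44], [-1.37, 4.51], [0.17, 1.92], [-2.96, 2.96]. Speed limits (rad/s): [2.39, 2.39, 3.14, 3.14, 3.14, 3.14, 3.14].

INTERFACE

Orientations are given as a rotation vector (axis times angle).
In Python, from bench import r, imaging gives the robot as it stands.
- The arm moves only by the tool jog_arm, never from a script. Its argument "rows" is a list of rows, each an object with "delta_rot": the turn, a rotation vector about the tool's x, y, z in degrees, a list of three; "xyz": the shift along the tool's x, y, z in cm, a list of three; "fingers": the closure, from 0 (fully open) to 1 (shut). A call has exactly 5 rows; each row is the pose to reach, as a shift and turn from the pose measured when the call began, along the tool's axes at that moment; what a row does not reach only later rows make up. A row lasts 1/12 s, in which the tool goes at most 41.7 mm and 7.16 degrees, less where a joint would pass 70% of its speed; a pose out of reach is approached as far as the arm can. A call with a gripper value outside its range is refused whole. The fingers move at their own pace and stop on an object; "grip_force" is the grip in N (left out, the last holds). Time passes only in rows, so rows that repeat a pose let the fingers close, or fill a call up. It gives the time, the measured TCP pose, the force and the opening at its end, in the units of the state.
- r.get_obs(): the state, without advancing time (a new reading comes with each control period).
- imaging.grab_frame(name): name is "scene" or "top"; returns the picture (400x640x3 uint8, blue, green, red); there is no depth.
- imaging.camera_info(name): a dict with "camera_matrix" (3x3 intrinsics, pixels), "xyz" and "attitude" of the camera in the world. Camera axes: x right, y down, z forward; pixel columns grow to the right and rows downward; lengths in m; the calibration is good to about 2 mm. A picture is of the moment at which its call begins. camera_info takes no time and is no camera call.
- r.hand_in(): hands the job in, once; it reports no verdict.
Trained networks look in the newest picture that a camera, given by its name, has taken for a name from the list of things; names that differ only in an ending like _2 or _b are one class to them, and where a whole thing is asked for, a point or a joint stands for the part that bears it (a point fixed in the world has none). Each returns a list of dicts, best first, with "conf" (0 to 1); they miss things now and then, are a little off and sometimes report something else, mostly with a low value. They report only what shows in the picture. A call takes as long as a camera call. They do not tell look-alikes from the thing itself.
- imaging.find_in(camera, query): "position" ([column, row] in pixels, amid what is visible of it).
- imaging.cut_out(camera, query): "region" (400x640 bool, what is visible of it) and "position" ([column, row] in pixels, amid what is visible of it).
- imaging.tip_of(camera, query): "position" ([column, row] in pixels: a listed point, or the origin of a listed thing).
The state is a dict: "clock": time; "joints": joint angles; "qvel": joint speeds; "tau": joint torques, N m; "tcp_pos": TCP position; "orientation": TCP orientation; "contact_force": force on the tool from outside, world axes, zero at the start; "moment": the same for the moment, N m; "grip_width": finger opening in m.
Only numpy, scipy, OpenCV 4.12 (cv2) and the standard library are available. Lean on these libraries where they do the work, as an engineer would, in place of code of your own. Each camera call takes 0.05 s, during which the arm holds its last target.

TASK

The console grip lies loose in the crank clamp and has to be held for repair. Fold the crank's handle out until it stands fully upright, and only then turn the crank clockwise (seen from above) until the sprung jaw presses the grip snugly against the backstop with about 20 N; its shell cracks above 45 N, so go by feel. Let go with the handle still standing up and the grip held, and do not disturb the mug, figurine, stylus, cartridge or clip lying around.

Things in the scene. Friction and masses are not known exactly. Their poses are not given: they have to be found in the camera images.
- clamp: crank clamp, fixed to the desk: pine baseboard 360 x 110 x 16 mm (x -60 to 300) with a grey gearbox 80 x 80 mm, flat top 76 mm above the desk. Origin on the desk right below the vertical crank axis (gearbox centre); x runs along the board to jaw, grip and backstop, z up. On the gearbox lies a bare steel crank: flat arm 15 mm wide, top 12 mm above the gearbox, reaching 66 mm out from the axis
- crank (a joint): crank rotation, rad, 0 to 5.2, growing clockwise from above (closes the jaw, 12 mm per rad); at 0 the arm points to the clamp's -x. Steady friction 0.36 N m = 6.5 N along the circle at the handle (55 mm from the axis); less is felt standing still; self-locks up to 30 N of clamping. Clamping force F adds 0.22 F to the handle force: some 11 N in all at F = 20 N, 16 N at 45 N
- crank_hinge (a point): fold hinge of the handle, on the outer end of the crank arm, 55 mm from the crank axis and 98 mm above the desk (22 mm above the gearbox), between two steel ears (21 mm over all) that reach 7 mm above it. Its axis is level, at right angles to the arm
- fold (a joint): unfolding angle of the handle in rad: 0 folded flat along the top of the arm pointing in over the crank axis, 1.57 upright, stop at 1.64. Stiff friction hinge of 0.12 N m (about 4 N at the handle's middle): the handle stays where it is left
- handle_mid (a point): middle of the black handle sleeve, a round bar 16 mm in diameter, 40 mm long with a domed free end, spinning freely on its own axis; the point lies on that axis, 32 mm from the fold hinge (sleeve: 12 to 52 mm from it). Folded, the axis is 22 mm above the gearbox and the free end reaches the crank axis; upright the sleeve spans 110 to 150 mm above the desk
- jaw: aluminium jaw block, top 60 mm above the desk, with a rubber pad (10 x 64 x 36 mm) on stiff springs in front, its face some 85 mm along x from this origin; axes as the clamp's. Origin on the desk, below the crank axis when the crank reads 0. From the first squeeze on the trapped grip to 45 N the crank turns about 35 degrees, force rising evenly
- grip: grey console grip, loose on the board between pad and backstop: about 36 mm along x (clamped so), 88 along y, 42 high, thumb stick on top, 0.15 kg; origin under its centre. It slides ahead of the jaw until it meets the backstop, an upright steel plate set anywhere within 21 mm (not told): trapped somewhere between 2.4 and 4.2 rad of crank
- mug_center (a point): middle of the red ceramic mug standing upside down, diameter 80 mm, height 90 mm, handle on its +y side. Leave alone
- figurine_center (a point): middle of the white acrylic cat figurine, 75 mm tall, foot 48 mm across. Leave alone
- stylus: the aluminium screwdriver-shaped stylus lying on the desk, 140 mm long along its x, 12 mm thick. Leave alone
- cartridge: a loose grey cartridge lying flat, 56 x 60 x 9 mm; origin under its centre. Leave alone
- clip: a small bent steel clip, 40 x 26 x 25 mm; origin under its centre. Leave alone
Mind the look-alikes: they are no part of the job. Leave any blue or orange look-alike of the grip alone.

How it is judged:
On the way, in this order (a step that is already met when the one before it is completed fails the run):
1. the handle stands unfolded (over 1.35 rad) (value of joint fold above 1.35 rad), for 0.1 s.
2. the jaw holds the grip with 10 to 30 N, handle up (value of joint fold above 1.3 rad and contact force between jaw and grip between 10 and 30 N), for 0.2 s.
At the end, for the whole second after the job is handed in: the handle stands up (fold joint above 1.3 rad), the crank is at rest, and the jaw's pad presses the console grip, sitting level (within 0.15 rad), against the backstop with 10 to 30 N (all of step 2 and angle between grip's own z axis and vertical below 0.15 rad and velocity of joint crank between -0.05 and 0.05 rad/s); the robot touches nothing.
It fails at once if the grip is squeezed with more than 45 N (contact force between jaw and grip above 45 N).
It fails at once if the crank is turned (hinge moved over 15 mm) while the handle is not unfolded (fold below 1.2 rad) (value of joint fold below 1.2 rad and distance of crank_hinge from where it was at the start of the episode above 0.015 m).
It fails at once if a bystander is moved more than 30 mm (distance of any of mug_center, figurine_center, stylus, cartridge, clip from where it was at the start of the episode above 0.03 m).
It also fails if it takes over 72 s, if anything falls off the work surface, if the arm or the gripper's body presses on something with over 40 N, if the wrist force passes 120 N, or if a joint passes its speed limit or range.

## Working session

There is one attempt and no reset: what is moved stays moved. The work goes in short steps, Python scripts to look and compute and a tool call to move; the robot and the scene stay as the last step left them, time stands still between calls to the robot, and variables do not carry over. Pictures are saved under pics/ and viewed, and the job is handed in when it is done.

Besides the shell and the picture viewer there is one more tool, called after "Emit:" as name(argument=value, ...) on one line, values as JSON. jog_arm: Moves the arm, as the interface text tells. Its arguments: {"type":"object","properties":{"rows":{"type":"array","items":{"type":"object","properties":{"delta_rot":{"type":"array","items":{"type":"number"}},"xyz":{"type":"array","items":{"type":"number"}},"fingers":{"type":"number"}}}},"grip_force":{"type":"number"}},"required":["rows"]}

```bash
ls; mkdir -p pics
python3 - <<'E'
from bench import r, imaging
import cv2
print(r.get_obs())
for c in ("scene","top"):
    print(c,imaging.camera_info(c))
    cv2.imwrite(f"pics/{c}0.png",imaging.grab_frame(c))
for c in ("scene","top"):
    for q in ("clamp","crank_hinge","handle_mid","jaw","grip","mug_center","figurine_center","stylus","cartridge","clip"):
        print(c,q,[(([round(float(v)) for v in d["position"]]),round(float(d["conf"]),2)) for d in imaging.tip_of(c,q)][:3])
E
```

```text
pics
{'clock': 0.0, 'joints': array([-1.29806899,  0.47785158,  0.02233212,  1.55642488, -0.01151004,
        1.1092917 , -0.08307917]), 'qvel': array([-4.38804963e-05,  2.95031083e-04, -6.97600004e-04,  2.04130427e-03,
        1.16550200e-03, -1.35203423e-03,  3.41318228e-04]), 'tau': array([ 1.55887506e-04, -5.96440387e+01,  1.60799559e+00, -2.81205332e+01,
        1.24659602e-02,  9.08368849e-03,  2.68629556e-06]), 'tcp_pos': array([0.25068013, 0.62610114, 0.23030226]), 'orientation': array([-5.94481672e-01, -3.08460291e+00,  2.88032057e-03]), 'contact_force': array([0.87883545, 0.69938392, 0.66159441]), 'moment': array([ 0.00448026, -0.01564385, -0.00320609]), 'grip_width': 0.08521078239695676}
scene {'camera_matrix': array([[384.46989901,   0.        , 318.78950627],
       [  0.        , 384.46989901, 194.52414077],
       [  0.        ,   0.        ,   1.        ]]), 'xyz': array([1.23778425, 0.2261288 , 0.67925297]), 'attitude': array([-1.53157399, -1.9818058 ,  0.89341744])}
top {'camera_matrix': array([[424.30371162,   0.        , 325.520906  ],
       [  0.        , 424.30
[... 281 characters left out ...]
72, 155], 0.54)]
scene jaw [([268, 189], 0.7), ([206, 184], 0.23)]
scene grip [([271, 218], 0.65), ([345, 283], 0.64)]
scene mug_center [([338, 167], 0.93)]
scene figurine_center [([213, 230], 0.95)]
scene stylus [([208, 183], 0.4)]
scene cartridge [([210, 228], 0.61), ([323, 229], 0.58)]
scene clip [([306, 202], 0.5), ([274, 189], 0.29)]
top clamp [([390, 247], 0.61)]
top crank_hinge [([402, 270], 0.58)]
top handle_mid [([398, 254], 0.49)]
top jaw []
top grip [([369, 193], 0.92), ([265, 137], 0.78), ([242, 227], 0.7)]
top mug_center []
top figurine_center [([429, 150], 0.84)]
top stylus [([481, 238], 0.67)]
top cartridge [([308, 197], 0.86)]
top clip [([336, 231], 0.82), ([393, 244], 0.65)]
```

View pics/scene0.png

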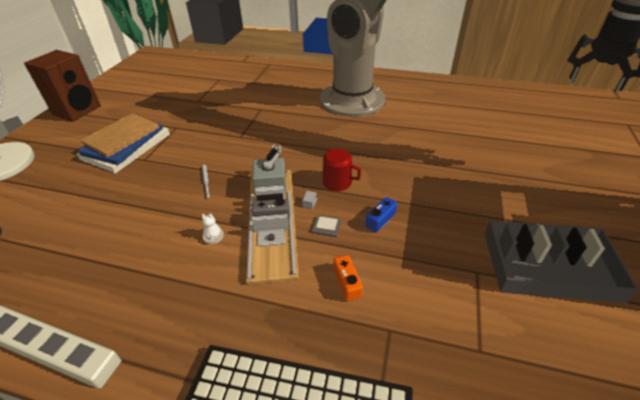

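View pics/top0.png

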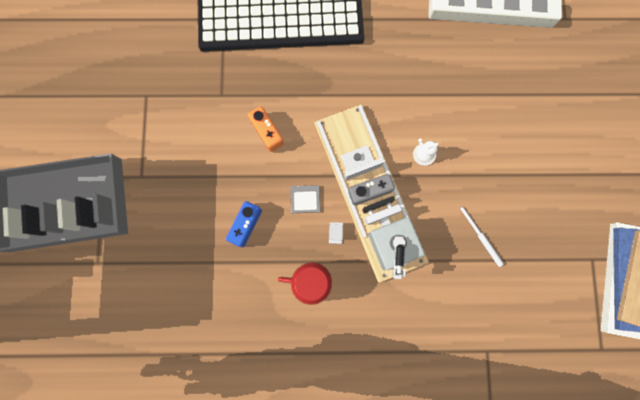

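```bash
cat > h.py <<'E'
import numpy as np, cv2
from scipy.spatial.transform import Rotation as R
from bench import r, imaging
def ray(c,px,z):
    i=imaging.camera_info(c); K=i["camera_matrix"]; A=R.from_rotvec(i["attitude"]).as_matrix()
    d=A@np.linalg.inv(K)@np.array([px[0],px[1],1.]); o=i["xyz"]
    return o+d*(z-o[2])/d[2]
def proj(c,p):
    i=imaging.camera_info(c); K=i["camera_matrix"]; A=R.from_rotvec(i["attitude"]).as_matrix()
    q=K@(A.T@(np.array(p)-i["xyz"])); return q[:2]/q[2]
def crop(c,x0,y0,x1,y1,name,s=5,img=None):
    im=imaging.grab_frame(c) if img is None else img
    cv2.imwrite(name,cv2.resize(im[y0:y1,x0:x1],None,fx=s,fy=s,interpolation=cv2.INTER_CUBIC))
    return im
def tri(pa,pb):
    # scene, top pixel -> point
    os=[];
    M=np.zeros((3,3));b=np.zeros(3)
    for c,px in (("scene",pa),("top",pb)):
        i=imaging.camera_info(c);K=i["camera_matrix"];A=R.from_rotvec(i["attitude"]).as_matrix()
        d=A@np.linalg.inv(K)@np.array([px[0],px[1],1.]);d/=np.linalg.norm(d)
        P=np.eye(3)-np.outer(d,d);M+=P;b+=P@i["xyz"]
    return np.linalg.solve(M,b)
E
python3 - <<'E'
from h import *
a=cv2.imread("pics/scene0.png"); b=cv2.imread("pics/top0.png")
crop("scene",235,130,315,230,"pics/s1.png",6,a); crop("top",330,170,450,290,"pics/t1.png",5,b)
print("board corners z=16mm", [ray("top",p,.016) .round(3) for p in [(316,123),(363,106),(428,264),(381,281)]])
print("gear top", [ray("top",p,.076).round(3) for p in [(373,233),(412,218),(428,258),(388,273)]])
print("hinge/handle tri",tri((274,148),(402,270)),tri((272,155),(398,254)))
E
```

```text
board corners z=16mm [array([0.788, 0.041, 0.016]), array([ 0.825, -0.059,  0.016]), array([ 0.492, -0.182,  0.016]), array([ 0.459, -0.087,  0.016])]
gear top [array([ 0.55 , -0.066,  0.076]), array([ 0.578, -0.141,  0.076]), array([ 0.503, -0.168,  0.076]), array([ 0.476, -0.092,  0.076])]
hinge/handle tri [ 0.48065728 -0.11193039  0.09959831] [ 0.50954153 -0.10634273  0.09877521]
```

View pics/s1.png

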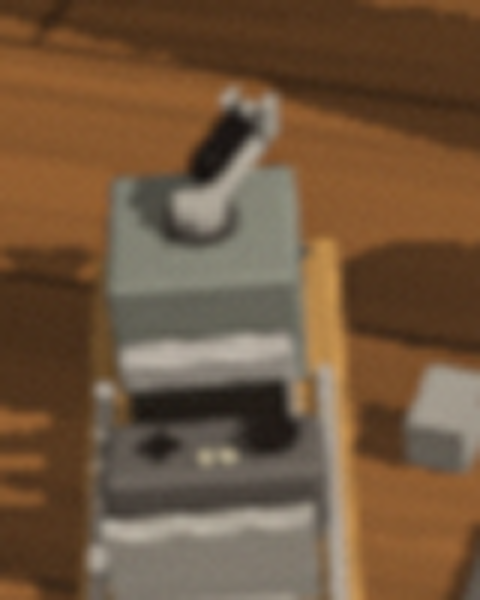

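View pics/t1.png

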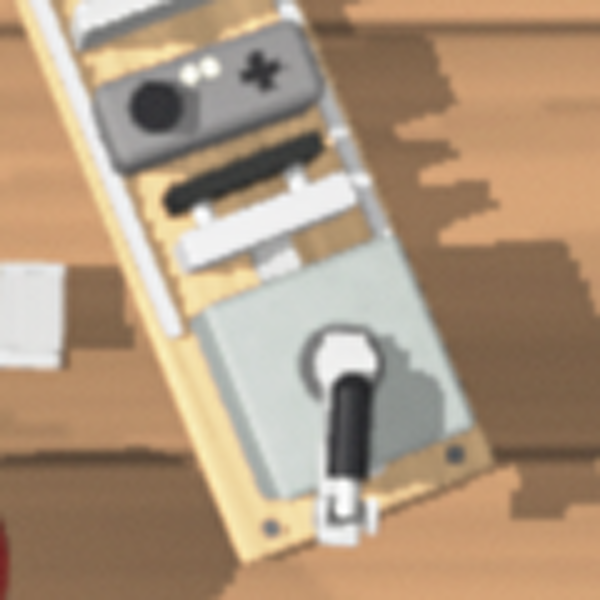

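```bash
cat >> h.py <<'E'
def rel(target,yawdir=None):
    """shift in tool axes cm to world target"""
    o=r.get_obs(); T=R.from_rotvec(o["orientation"])
    return T.inv().apply(np.array(target)-o["tcp_pos"])*100
E
python3 - <<'E'
from h import *
from scipy.optimize import least_squares
bp=[(316,123),(363,106),(428,264),(381,281)]; bl=[(.3,.055),(.3,-.055),(-.06,-.055),(-.06,.055)]
gp=[(329.5+8.2+.2*0,0)]
g=[(330+197/5,170+318/5),(330+383/5,170+240/5),(330+474/5,170+430/5),(330+275/5,170+497/5)]; gl=[(.04,.04),(.04,-.04),(-.04,-.04),(-.04,.04)]
def res(v,use):
    c,s=np.cos(v[2]),np.sin(v[2]); out=[]
    for P,L,z in use:
        for p,l in zip(P,L):
            w=(v[0]+c*l[0]-s*l[1],v[1]+s*l[0]+c*l[1],z)
            out+=list(proj("top",w)-p)
    return out
for use in ([(bp,bl,.016)],[(g,gl,.076)],[(bp,bl,.016),(g,gl,.076)]):
    s=least_squares(res,[.527,-.117,.36],args=(use,)); print(s.x.round(4),np.degrees(s.x[2]).round(1),np.round(s.fun,1))
print("boss",ray("top",(330+345/5,170+357/5),.088).round(4))
print("ears",ray("top",(330+345/5,170+505/5),.102).round(4))
print("sleeve ends",ray("top",(330+350/5,170+380/5),.106).round(4),ray("top",(330+347/5,170+478/5),.106).round(4))
print("scene boss",ray("scene",(235+203/6,130+200/6),.088),"ears",ray("scene",(235+250/6,130+108/6),.103))
print("mug",ray("top",(312,284),.09))
print(r.get_obs()["clock"])
E
```

```text
[ 0.5292 -0.1142  0.3607] 20.7 [-1.1 -1.2  0.3 -2.   2.3 -0.2 -1.4  3. ]
[ 0.5292 -0.1096  0.3728] 21.4 [-0.8 -1.4  0.9 -1.5 -0.3  0.   0.2  2.7]
[ 0.5291 -0.1114  0.3559] 20.4 [-1.8 -1.5 -0.3 -2.1  0.8  0.  -3.   2.9  0.4 -1.8  2.3 -1.2  0.5  0.5
  0.8  2.6]
boss [ 0.5334 -0.1123  0.088 ]
ears [ 0.4795 -0.1079  0.102 ]
sleeve ends [ 0.524  -0.1105  0.106 ] [ 0.4891 -0.1082  0.106 ]
scene boss [ 0.5310131  -0.10657773  0.088     ] ears [ 0.48338286 -0.10125622  0.103     ]
mug [0.45746861 0.0488492  0.09      ]
1.1
```

Run:
```python
from h import *
print(rel((.506,-.109,.17)).round(1), R.from_rotvec(r.get_obs()["orientation"]).as_matrix().round(3))
```

```text
[-51.  -58.8   6.1] [[-0.928  0.372 -0.   ]
 [ 0.372  0.928  0.   ]
 [ 0.     0.    -1.   ]]
```

Emit:
jog_arm(rows=[{"xyz":[-2.7,-3.1,0],"delta_rot":[0,0,-4],"fingers":0},{"xyz":[-5.4,-6.2,0],"delta_rot":[0,0,-8],"fingers":0},{"xyz":[-8.1,-9.3,0],"delta_rot":[0,0,-12],"fingers":0},{"xyz":[-10.8,-12.4,0],"delta_rot":[0,0,-16],"fingers":0},{"xyz":[-13.5,-15.5,0],"delta_rot":[0,0,-18],"fingers":0}])

```text
clock: 1.52
tcp_pos: [0.319, 0.4307, 0.2314]
orientation: [0.099, 3.14, 0.0]
contact_force: [0.8, -0.2, 1.1]
grip_width: 0.0855
```

Run:
```python
from h import *
o=r.get_obs();print(o["tcp_pos"],o["clock"])
print(rel((.506,-.109,.17)).round(1), R.from_rotvec(o["orientation"]).as_matrix().round(3))
```

```text
[0.31900183 0.43070761 0.23135119] 1.5167
[-22.1 -52.7   6.1] [[-0.998  0.063  0.   ]
 [ 0.063  0.998  0.   ]
 [-0.     0.    -1.   ]]
```

Emit:
jog_arm(rows=[{"xyz":[-1.6,-3.8,0],"delta_rot":[0,0,0],"fingers":0},{"xyz":[-3.2,-7.6,0],"delta_rot":[0,0,0],"fingers":0},{"xyz":[-4.8,-11.4,0],"delta_rot":[0,0,0],"fingers":0},{"xyz":[-6.4,-15.2,0],"delta_rot":[0,0,0],"fingers":0},{"xyz":[-8.0,-19.0,0],"delta_rot":[0,0,0],"fingers":0}])

```text
clock: 1.93
tcp_pos: [0.3872, 0.2341, 0.2317]
orientation: [0.099, 3.139, 0.002]
contact_force: [2.0, 0.1, -0.9]
grip_width: 0.0859
```

Emit:
jog_arm(rows=[{"xyz":[-1.6,-3.8,0],"delta_rot":[0,0,0],"fingers":0.3},{"xyz":[-3.2,-7.6,0],"delta_rot":[0,0,0],"fingers":0.3},{"xyz":[-4.8,-11.4,0],"delta_rot":[0,0,0],"fingers":0.3},{"xyz":[-6.4,-15.2,0],"delta_rot":[0,0,0],"fingers":0.3},{"xyz":[-8.0,-19.0,0],"delta_rot":[0,0,0],"fingers":0.3}])

```text
clock: 2.35
tcp_pos: [0.4555, 0.0374, 0.232]
orientation: [0.099, 3.138, 0.003]
contact_force: [1.2, 0.0, 0.2]
grip_width: 0.0597
```

Run:
```python
from h import *
o=r.get_obs();print(o["tcp_pos"],o["clock"])
print(rel((.506,-.109,.15)).round(1), R.from_rotvec(o["orientation"]).as_matrix().round(3))
```

```text
[0.45549471 0.03738375 0.23204182] 2.35
[ -5.9 -14.3   8.2] [[-0.998  0.063  0.002]
 [ 0.063  0.998  0.002]
 [-0.002  0.002 -1.   ]]
```

Emit:
jog_arm(rows=[{"xyz":[-1.5,-3.6,0.5],"delta_rot":[0,0,0],"fingers":0.4},{"xyz":[-3.0,-7.2,1.5],"delta_rot":[0,0,0],"fingers":0.4},{"xyz":[-4.5,-10.6,3],"delta_rot":[0,0,0],"fingers":0.4},{"xyz":[-5.9,-14.3,4.5],"delta_rot":[0,0,0],"fingers":0.4},{"xyz":[-5.9,-14.3,6],"delta_rot":[0,0,0],"fingers":0.4}])

```text
clock: 2.77
tcp_pos: [0.5072, -0.1173, 0.1723]
orientation: [0.113, 3.134, -0.004]
contact_force: [0.4, -0.0, 1.3]
grip_width: 0.0509
```

Run:
```python
from h import *
o=r.get_obs();print(o["tcp_pos"],o["clock"],o["contact_force"])
print(rel((.506,-.109,.084)).round(2))
a=crop("top",340,190,460,290,"pics/t2.png",5); b=crop("scene",225,110,325,210,"pics/s2.png",5)
print(proj("top",o["tcp_pos"]),proj("scene",o["tcp_pos"]))
```

```text
[ 0.50717051 -0.1172554   0.17232707] 2.7667 [ 0.39539408 -0.00531811  1.25416756]
[0.23 0.84 8.83]
[411.87547131 254.18845858] [264.45093539 129.16874764]
```

View pics/s2.png

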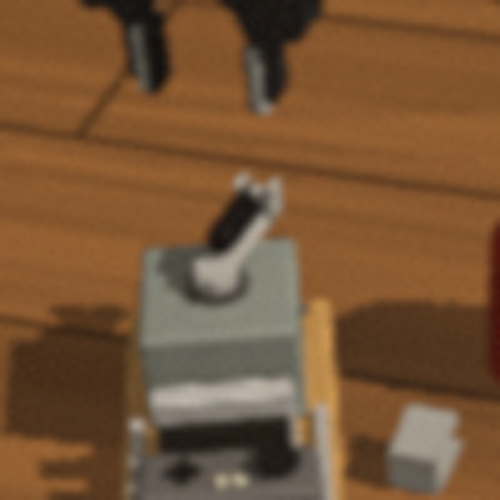

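View pics/t2.png

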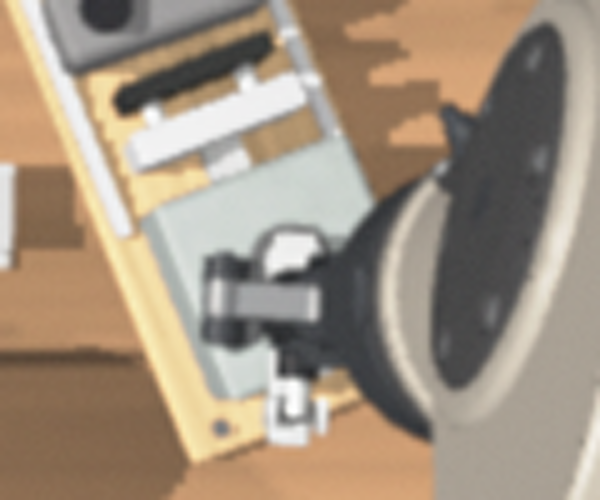

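Emit:
jog_arm(rows=[{"xyz":[0.2,0.9,2],"delta_rot":[0,0,0],"fingers":0.4},{"xyz":[0.2,0.9,4],"delta_rot":[0,0,0],"fingers":0.4},{"xyz":[0.2,0.9,5.5],"delta_rot":[0,0,0],"fingers":0.4},{"xyz":[0.2,0.9,6.5],"delta_rot":[0,0,0],"fingers":0.4},{"xyz":[0.2,0.9,7],"delta_rot":[0,0,0],"fingers":0.4}])

```text
clock: 3.28
tcp_pos: [0.5022, -0.0998, 0.0995]
orientation: [-0.101, -3.137, -0.003]
contact_force: [-1.1, -0.4, 0.5]
grip_width: 0.0514
```

Run:
```python
from h import *
o=r.get_obs();print(o["tcp_pos"],o["clock"],o["contact_force"])
print(rel((.506,-.108,.084)).round(2))
print(R.from_rotvec(o["orientation"]).as_matrix().round(3))
b=crop("scene",235,120,315,200,"pics/s3.png",7)
```

```text
[ 0.50217169 -0.09978749  0.0995062 ] 3.2833 [-1.09927559 -0.37081834  0.46142406]
[-0.44 -0.8   1.55]
[[-0.998  0.064 -0.003]
 [ 0.064  0.998  0.002]
 [ 0.003  0.002 -1.   ]]
```

View pics/s3.png

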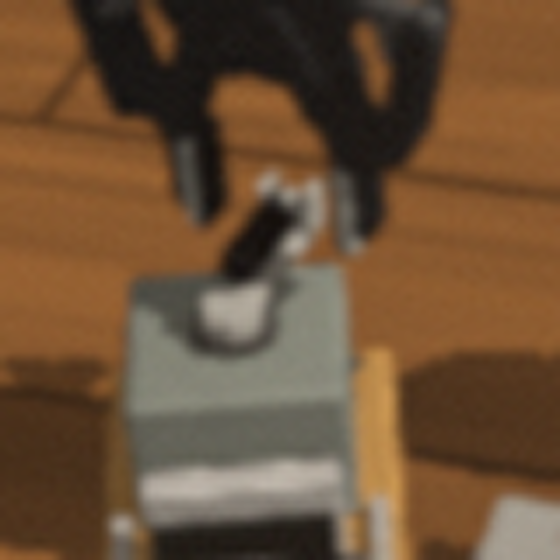

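Emit:
jog_arm(rows=[{"xyz":[-0.4,-0.8,0.5],"delta_rot":[0,0,0],"fingers":0.4},{"xyz":[-0.4,-0.8,1.0],"delta_rot":[0,0,0],"fingers":0.4},{"xyz":[-0.4,-0.8,1.5],"delta_rot":[0,0,0],"fingers":0.4},{"xyz":[-0.4,-0.8,1.5],"delta_rot":[0,0,0],"fingers":0.4},{"xyz":[-0.4,-0.8,1.5],"delta_rot":[0,0,0],"fingers":0.4}])

```text
clock: 3.75
tcp_pos: [0.5053, -0.1083, 0.0841]
orientation: [-0.102, -3.136, -0.003]
contact_force: [-0.3, -0.2, 0.3]
grip_width: 0.0512
```

Run:
```python
from h import *
o=r.get_obs();print(o["tcp_pos"],o["clock"],o["contact_force"])
print(rel((.506,-.108,.084)).round(2))
b=crop("scene",235,120,315,200,"pics/s4.png",7)
```

```text
[ 0.50533058 -0.10834141  0.08414697] 3.75 [-0.30980189 -0.18424965  0.27004912]
[-0.06  0.04  0.01]
```

View pics/s4.png

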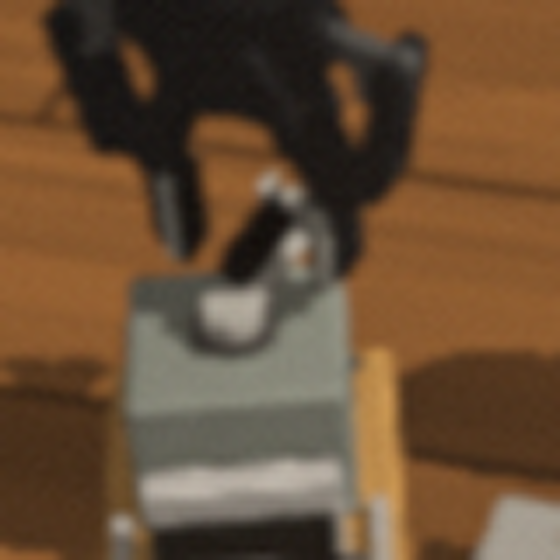

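Emit:
jog_arm(grip_force=30, rows=[{"xyz":[0,0,0],"delta_rot":[0,0,0],"fingers":0.7},{"xyz":[0,0,0],"delta_rot":[0,0,0],"fingers":0.8},{"xyz":[0,0,0],"delta_rot":[0,0,0],"fingers":0.9},{"xyz":[0,0,0],"delta_rot":[0,0,0],"fingers":1},{"xyz":[0,0,0],"delta_rot":[0,0,0],"fingers":1}])

```text
clock: 4.22
tcp_pos: [0.5057, -0.1086, 0.0846]
orientation: [-0.103, -3.137, -0.002]
contact_force: [-0.5, -0.8, 3.2]
grip_width: 0.015
```

Run:
```python
from h import *
o=r.get_obs();print(o["tcp_pos"],o["clock"],o["contact_force"],o["moment"])
b=crop("scene",235,120,315,200,"pics/s5.png",7)
```

```text
[ 0.50567635 -0.10859473  0.08462176] 4.2167 [-0.4736569  -0.81615548  3.20430988] [-0.18771287  0.07811187 -0.04219958]
```

View pics/s5.png

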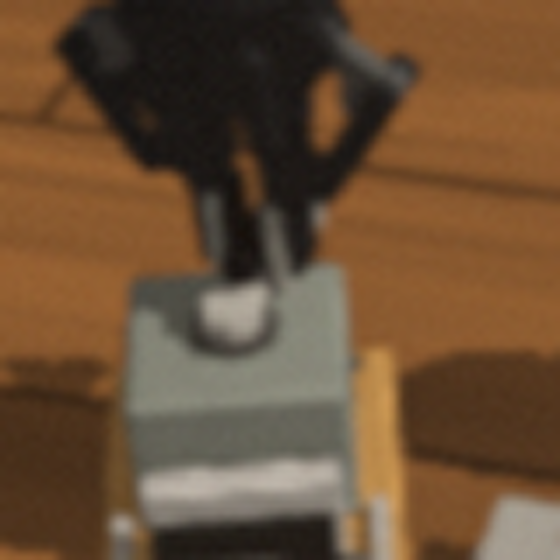

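Emit:
jog_arm(rows=[{"xyz":[0.02,0,-0.3],"delta_rot":[0,0,0],"fingers":1},{"xyz":[0.06,0,-0.6],"delta_rot":[0,0,0],"fingers":1},{"xyz":[0.15,0,-0.9],"delta_rot":[0,0,0],"fingers":1},{"xyz":[0.28,0,-1.2],"delta_rot":[0,0,0],"fingers":1},{"xyz":[0.28,0,-1.2],"delta_rot":[0,0,0],"fingers":1}])

```text
clock: 4.68
tcp_pos: [0.5018, -0.1083, 0.0966]
orientation: [-0.103, -3.135, -0.003]
contact_force: [-0.8, -0.8, -8.0]
grip_width: 0.0147
```

Run:
```python
from h import *
o=r.get_obs();print(o["tcp_pos"],o["clock"],o["contact_force"],o["moment"])
b=crop("scene",235,120,315,200,"pics/s6.png",7)
```

```text
[ 0.5017596  -0.10831897  0.09656902] 4.6833 [-0.77065025 -0.76550968 -7.96457429] [-0.29387656  0.06857696 -0.12428976]
```

View pics/s6.png

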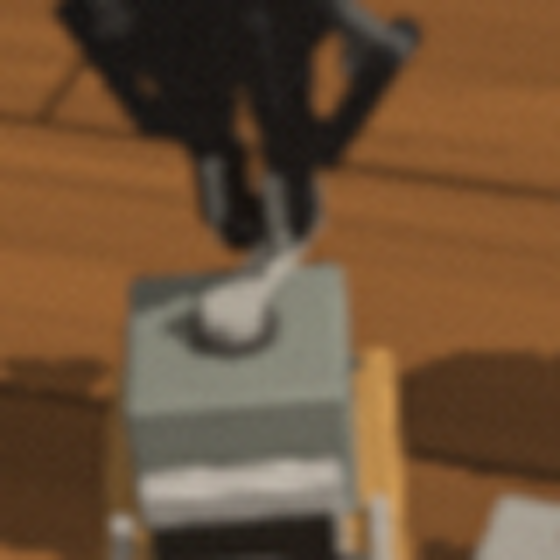

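Emit:
jog_arm(rows=[{"xyz":[0.18,0,-0.3],"delta_rot":[0,0,0],"fingers":1},{"xyz":[0.36,0,-0.56],"delta_rot":[0,0,0],"fingers":1},{"xyz":[0.6,0,-0.8],"delta_rot":[0,0,0],"fingers":1},{"xyz":[0.88,0,-1.03],"delta_rot":[0,0,0],"fingers":1},{"xyz":[1.1,0,-1.17],"delta_rot":[0,0,0],"fingers":1}])

```text
clock: 5.15
tcp_pos: [0.4917, -0.1076, 0.109]
orientation: [-0.102, -3.137, -0.003]
contact_force: [4.8, -1.1, -10.9]
grip_width: 0.0146
```

Run:
```python
from h import *
o=r.get_obs();print(o["tcp_pos"],o["clock"],o["contact_force"],o["moment"])
b=crop("scene",235,120,315,200,"pics/s7.png",7)
```

```text
[ 0.49169408 -0.10764019  0.10902316] 5.15 [  4.76145507  -1.10587286 -10.93271657] [-0.12369522 -1.09891072 -0.02796057]
```

View pics/s7.png

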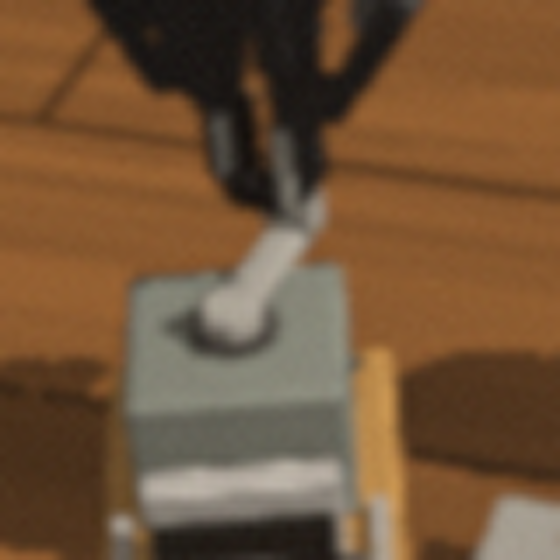

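Emit:
jog_arm(rows=[{"xyz":[0.3,0,-0.12],"delta_rot":[0,0,0],"fingers":1},{"xyz":[0.6,0,-0.18],"delta_rot":[0,0,0],"fingers":1},{"xyz":[0.85,0,-0.22],"delta_rot":[0,0,0],"fingers":1},{"xyz":[1.1,0,-0.25],"delta_rot":[0,0,0],"fingers":1},{"xyz":[1.3,0,-0.26],"delta_rot":[0,0,0],"fingers":1}])

```text
clock: 5.62
tcp_pos: [0.4823, -0.1069, 0.1138]
orientation: [0.102, 3.134, 0.002]
contact_force: [10.7, -1.4, -3.5]
grip_width: 0.0143
```

Run:
```python
from h import *
o=r.get_obs();print(o["tcp_pos"],o["clock"],o["contact_force"],o["moment"])
b=crop("scene",235,100,315,180,"pics/s8.png",7)
```

```text
[ 0.48232067 -0.10690339  0.11381007] 5.6167 [10.68548852 -1.40434114 -3.50513511] [-0.30717387 -2.3550339  -0.08779484]
```

View pics/s8.png

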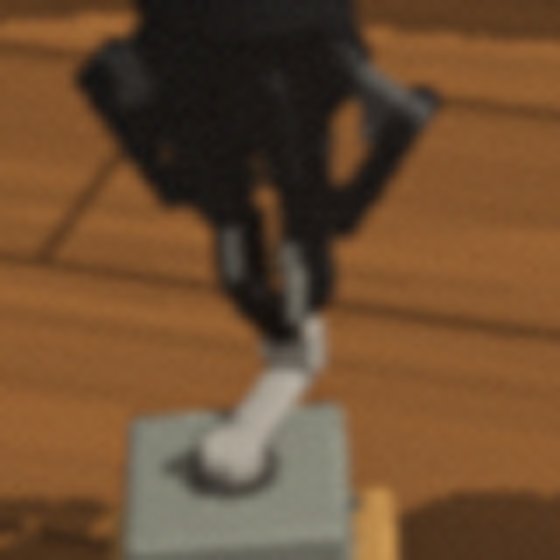

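Emit:
jog_arm(rows=[{"xyz":[0.2,0,0],"delta_rot":[0,0,0],"fingers":1},{"xyz":[0.4,0,0],"delta_rot":[0,0,0],"fingers":1},{"xyz":[0.5,0,0],"delta_rot":[0,0,0],"fingers":1},{"xyz":[0.5,0,0],"delta_rot":[0,0,0],"fingers":1},{"xyz":[0.5,0,0],"delta_rot":[0,0,0],"fingers":1}])

```text
clock: 6.08
tcp_pos: [0.4798, -0.1069, 0.1153]
orientation: [0.101, 3.129, 0.002]
contact_force: [7.2, -1.5, -7.5]
grip_width: 0.0138
```

Run:
```python
from h import *
o=r.get_obs();print(o["tcp_pos"],o["clock"],o["contact_force"],o["moment"],o["grip_width"])
b=crop("scene",235,100,315,180,"pics/s9.png",7)
a=crop("top",340,200,460,300,"pics/t9.png",5)
```

```text
[ 0.47975751 -0.10686964  0.11527125] 6.0833 [ 7.24368154 -1.50950407 -7.49131467] [-0.40223827 -1.57291368 -0.0479401 ] 0.013800209924900716
```

View pics/s9.png

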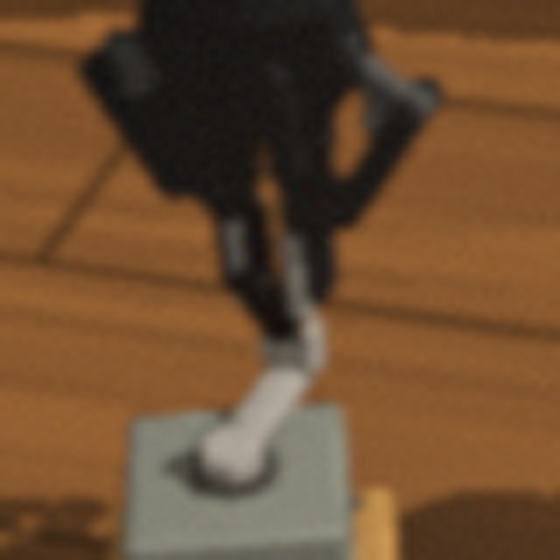

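View pics/t9.png

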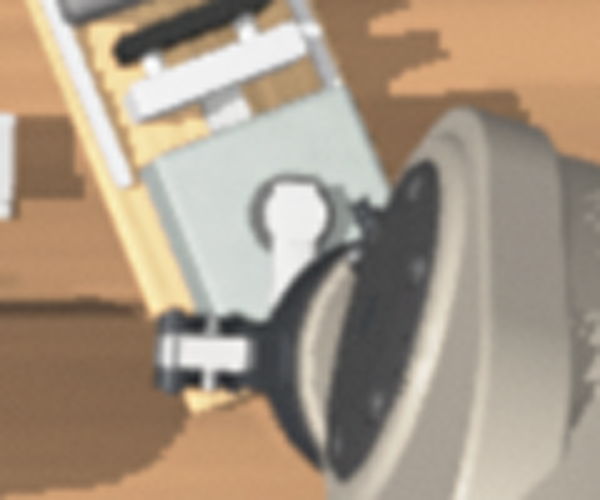

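Emit:
jog_arm(rows=[{"xyz":[0.2,0,0],"delta_rot":[0,0,0],"fingers":1},{"xyz":[0.4,0,0],"delta_rot":[0,0,0],"fingers":1},{"xyz":[0.6,0,0],"delta_rot":[0,0,0],"fingers":1},{"xyz":[0.6,0,0],"delta_rot":[0,0,0],"fingers":1},{"xyz":[0.6,0,0],"delta_rot":[0,0,0],"fingers":1}])

```text
clock: 6.6
tcp_pos: [0.4759, -0.1065, 0.1165]
orientation: [0.101, 3.124, 0.002]
contact_force: [5.6, 0.0, -6.2]
grip_width: 0.0126
```

Emit:
jog_arm(rows=[{"xyz":[0,0,0],"delta_rot":[0,0,0],"fingers":0.7},{"xyz":[0,0,0],"delta_rot":[0,0,0],"fingers":0.5},{"xyz":[0,0,0],"delta_rot":[0,0,0],"fingers":0.4},{"xyz":[0,0,0],"delta_rot":[0,0,0],"fingers":0.4},{"xyz":[0,0,0],"delta_rot":[0,0,0],"fingers":0.4}])

```text
clock: 7.02
tcp_pos: [0.4756, -0.1065, 0.1166]
orientation: [0.101, 3.125, 0.002]
contact_force: [-0.4, -0.4, -0.4]
grip_width: 0.0512
```

Run:
```python
from h import *
o=r.get_obs();print(o["tcp_pos"],o["clock"],o["contact_force"],o["moment"],o["grip_width"])
b=crop("scene",235,100,315,180,"pics/s10.png",7)
a=crop("top",340,200,460,300,"pics/t10.png",5)
```

```text
[ 0.47557093 -0.10646782  0.11656869] 7.0167 [-0.3676298  -0.36224498 -0.36566064] [-0.03227781 -0.04817327 -0.0415033 ] 0.05121777385247018
```

View pics/s10.png

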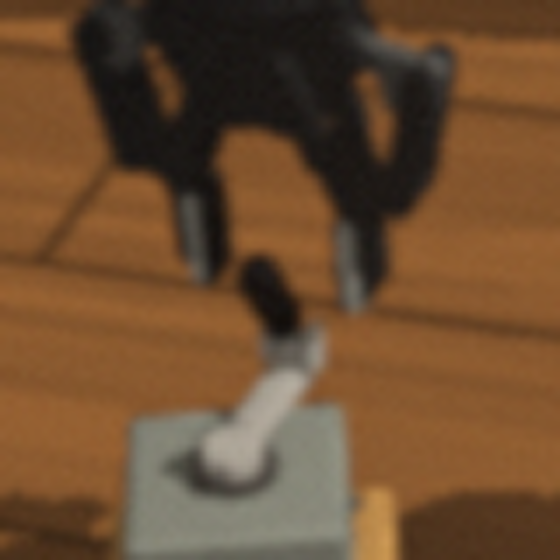

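View pics/t10.png

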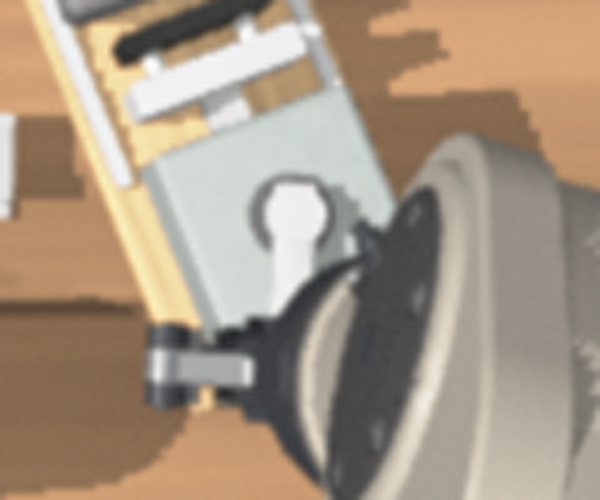

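Run:
```python
from h import *
for H in ((.479,-.107,.098),(.481,-.110,.098)):
    print("H",proj("scene",H).round(1))
    u=np.array([.997,-.075,0])
    for t in (50,60,70,80,90,95):
        t_=np.radians(t); print(t,[ (proj("scene",np.array(H)+L*(u*np.cos(t_)+np.array([0,0,np.sin(t_)])))-proj("scene",H)).round(1) for L in (.012,.052)])
for q in ("handle_mid","crank_hinge"): print(q,[(np.round(d["position"],1),round(d["conf"],2)) for d in imaging.tip_of("scene",q)])
for q in ("fold","handle_mid"):
    for d in imaging.cut_out("scene",q)[:1]:
        ys,xs=np.where(d["region"]);print(q,d["conf"],xs.min(),xs.max(),ys.min(),ys.max(),d["position"])
```

```text
H [275.3 148.3]
50 [array([-1.6, -1.3]), array([-7.1, -5.7])]
60 [array([-1.3, -2. ]), array([-6.1, -9.1])]
70 [array([-1.1, -2.7]), array([ -4.8, -12.2])]
80 [array([-0.8, -3.3]), array([ -3.4, -14.8])]
90 [array([-0.4, -3.8]), array([ -2., -17.])]
95 [array([-0.3, -4. ]), array([ -1.2, -17.9])]
H [274.  148.6]
50 [array([-1.6, -1.3]), array([-7.2, -5.7])]
60 [array([-1.4, -2. ]), array([-6.1, -9.1])]
70 [array([-1.1, -2.7]), array([ -4.9, -12.2])]
80 [array([-0.8, -3.3]), array([ -3.5, -14.8])]
90 [array([-0.5, -3.8]), array([ -2., -17.])]
95 [array([-0.3, -4. ]), array([ -1.3, -17.9])]
handle_mid [(array([273.4, 140.6]), 0.62)]
crank_hinge []
fold 0.46 268 278 136 149 [273.1, 140.3]
handle_mid 0.62 269 277 137 148 [274.3, 141.4]
```

Emit:
jog_arm(grip_force=50, rows=[{"xyz":[-0.8,0,0],"delta_rot":[0,0,0],"fingers":0.4},{"xyz":[-1.5,0,0.2],"delta_rot":[0,0,0],"fingers":0.4},{"xyz":[-1.5,0,0.35],"delta_rot":[0,0,0],"fingers":0.6},{"xyz":[-1.5,0,0.35],"delta_rot":[0,0,0],"fingers":1},{"xyz":[-1.5,0,0.35],"delta_rot":[0,0,0],"fingers":1}])

```text
clock: 7.73
tcp_pos: [0.4907, -0.1076, 0.1128]
orientation: [0.101, 3.125, 0.002]
contact_force: [-1.3, 0.1, 1.3]
grip_width: 0.0153
```

Run:
```python
from h import *
o=r.get_obs();print(o["tcp_pos"],o["clock"],o["contact_force"],o["moment"],o["grip_width"])
M=R.from_rotvec(o["orientation"]).as_matrix();print(M.round(3))
H=np.array([.479,-.107,.098]); p=o["tcp_pos"]-H
for a in (6,12,18,24):
    Q=R.from_rotvec(-np.radians(a)*M[:,1]).apply(p)-p
    print(a,(M.T@Q*100).round(2))
```

```text
[ 0.49065667 -0.10755499  0.11284067] 7.7333 [-1.34880088  0.06608243  1.2681295 ] [-0.18189744  0.00525544  0.00767995] 0.015250449751705041
[[-0.998  0.065  0.015]
 [ 0.065  0.998  0.001]
 [-0.015  0.002 -1.   ]]
6 [ 0.16 -0.   -0.12]
12 [ 0.33  0.   -0.22]
18 [ 0.51 -0.   -0.3 ]
24 [ 0.7   0.   -0.36]
```

Emit:
jog_arm(rows=[{"xyz":[0.16,0,-0.12],"delta_rot":[0,-6,0],"fingers":1},{"xyz":[0.33,0,-0.22],"delta_rot":[0,-12,0],"fingers":1},{"xyz":[0.51,0,-0.3],"delta_rot":[0,-18,0],"fingers":1},{"xyz":[0.66,0,-0.35],"delta_rot":[0,-23,0],"fingers":1},{"xyz":[0.66,0,-0.35],"delta_rot":[0,-23,0],"fingers":1}])

```text
clock: 8.15
tcp_pos: [0.4847, -0.106, 0.1171]
orientation: [0.088, 2.733, -0.008]
contact_force: [-0.1, 9.9, 7.9]
grip_width: 0.0143
```

Run:
```python
from h import *
o=r.get_obs();print(o["tcp_pos"],o["clock"],o["contact_force"],o["moment"],o["grip_width"])
M=R.from_rotvec(o["orientation"]).as_matrix();print(M.round(3))
```

```text
[ 0.48471497 -0.10603497  0.11714058] 8.15 [-0.13711896  9.8506143   7.93852336] [ 1.81308257 -0.19918495  0.76313042] 0.01425132407227324
[[-0.916  0.063  0.395]
 [ 0.061  0.998 -0.018]
 [-0.396  0.007 -0.918]]
```

Emit:
jog_arm(rows=[{"xyz":[0,0,0],"delta_rot":[0,0,0],"fingers":0.7},{"xyz":[0,0,0],"delta_rot":[0,0,0],"fingers":0.5},{"xyz":[0,0,0],"delta_rot":[0,0,0],"fingers":0.4},{"xyz":[0,0,0],"delta_rot":[0,0,0],"fingers":0.4},{"xyz":[0,0,0],"delta_rot":[0,0,0],"fingers":0.4}])

```text
clock: 8.57
tcp_pos: [0.4851, -0.106, 0.1172]
orientation: [0.088, 2.733, -0.008]
contact_force: [0.6, 0.2, 0.0]
grip_width: 0.0511
```

Run:
```python
from h import *
o=r.get_obs();print(o["tcp_pos"],o["clock"],o["contact_force"],o["moment"],o["grip_width"])
b=crop("scene",235,100,315,180,"pics/s11.png",7)
a=crop("top",340,200,460,300,"pics/t11.png",5)
for q in ("fold","handle_mid"):
    for d in imaging.cut_out("scene",q)[:1]:
        ys,xs=np.where(d["region"]);print(q,d["conf"],xs.min(),xs.max(),ys.min(),ys.max(),d["position"])
```

```text
[ 0.48514398 -0.10603498  0.11717622] 8.5667 [0.56724165 0.18400147 0.02818023] [ 0.02023323  0.41060889 -0.00681777] 0.05109748381595197
handle_mid 0.45 301 316 191 208 [308.9, 195.8]
```

View pics/s11.png

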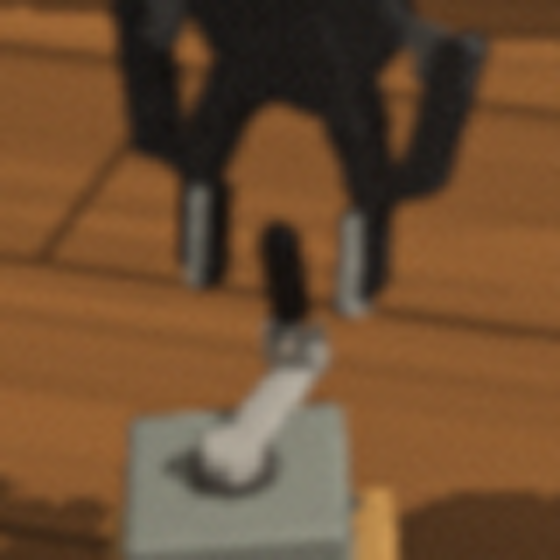

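View pics/t11.png

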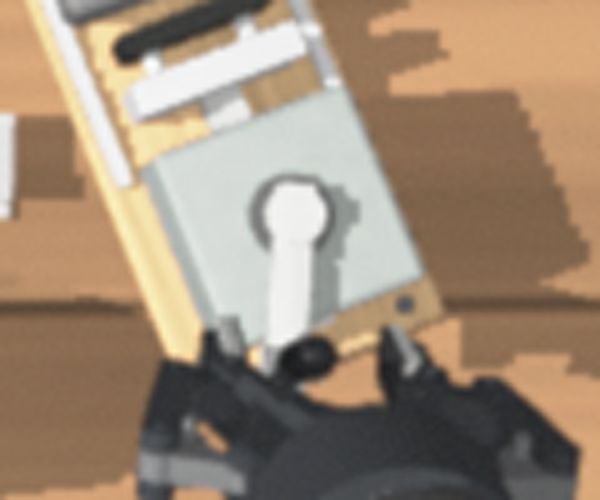

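Run:
```python
from h import *
print("top of handle",ray("top",(340+308/5,200+357/5),.148).round(4))
print("axis",ray("top",(340+297/5,200+210/5),.088).round(4))
print("scene tri", tri((235+282/7,100+235/7),(340+308/5,200+357/5)).round(4))
o=r.get_obs();M=R.from_rotvec(o["orientation"]).as_matrix()
# go vertical with TCP at (.479,-.107,.114)
print(rel((.4785,-.107,.115)).round(2))
```

```text
top of handle [ 0.4792 -0.1039  0.148 ]
axis [ 0.5323 -0.113   0.088 ]
scene tri [ 0.4788 -0.1037  0.1438]
[ 0.65 -0.13 -0.06]
```

Emit:
jog_arm(rows=[{"xyz":[0.15,0,0],"delta_rot":[0,6,0],"fingers":0.4},{"xyz":[0.3,0.1,0],"delta_rot":[0,12,0],"fingers":0.4},{"xyz":[0.5,0.1,-0.1],"delta_rot":[0,18,0],"fingers":0.4},{"xyz":[0.6,0.1,-0.1],"delta_rot":[0,23.3,0],"fingers":0.4},{"xyz":[0.6,0.1,-0.1],"delta_rot":[0,23.3,0],"fingers":0.4}])

```text
clock: 9.18
tcp_pos: [0.4828, -0.1044, 0.116]
orientation: [-0.094, -3.139, -0.007]
contact_force: [1.2, 0.0, 0.8]
grip_width: 0.0513
```

Run:
```python
from h import *
o=r.get_obs();M=R.from_rotvec(o["orientation"]).as_matrix();print(o["tcp_pos"],o["contact_force"],M.round(3))
print(rel((.479,-.105,.115)).round(2))
b=crop("scene",235,100,315,180,"pics/s12.png",7)
```

```text
[ 0.48278906 -0.10444361  0.11602807] [1.16012131 0.02300474 0.82096144] [[-0.998  0.06  -0.001]
 [ 0.06   0.998  0.004]
 [ 0.001  0.004 -1.   ]]
[ 0.37 -0.08  0.1 ]
```

View pics/s12.png

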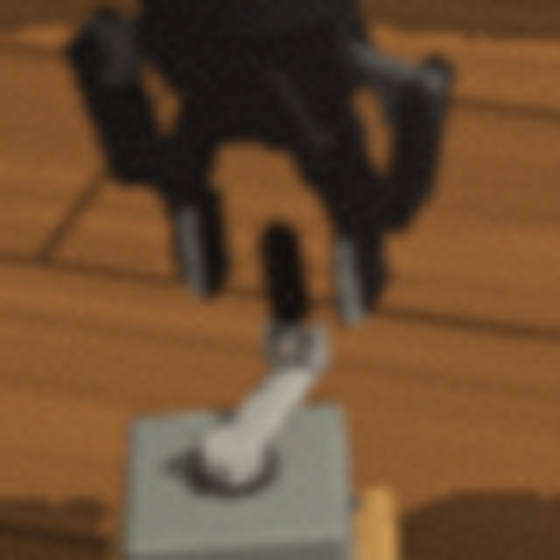

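Emit:
jog_arm(grip_force=60, rows=[{"xyz":[0.4,0,0.1],"delta_rot":[0,0,0],"fingers":0.5},{"xyz":[0.4,0,0.1],"delta_rot":[0,0,0],"fingers":0.7},{"xyz":[0.4,0,0.1],"delta_rot":[0,0,0],"fingers":1},{"xyz":[0.4,0,0.1],"delta_rot":[0,0,0],"fingers":1},{"xyz":[0.4,0,0.1],"delta_rot":[0,0,0],"fingers":1}])

```text
clock: 9.65
tcp_pos: [0.4757, -0.1049, 0.1144]
orientation: [0.098, 3.139, 0.009]
contact_force: [-3.9, -2.0, 2.5]
grip_width: 0.0146
```

```bash
cat >> h.py <<'E'
A=np.array([.5325,-.1125]); RR=.054
def st(A=A):
    o=r.get_obs(); p=o["tcp_pos"][:2]-A; a=np.arctan2(p[1],p[0]); 
    t=np.array([np.sin(a),-np.cos(a)]); n=p/np.linalg.norm(p); f=o["contact_force"][:2]
    print("clock %.2f ang %.1f rad %.1fmm z %.4f  resist_tang %.1f  radial_on_tool %.1f fz %.1f w %.4f"%(o["clock"],np.degrees(a),1e3*np.linalg.norm(p),o["tcp_pos"][2],-f@t,f@n,o["contact_force"][2],o["grip_width"]), "mom",o["moment"].round(2))
    return o,a
def plan(step,a0=None,A=A,RR=RR,n=5):
    o,a=st(A); M=R.from_rotvec(o["orientation"]).as_matrix()
    if a0 is not None: a=np.radians(a0)
    for k in range(1,n+1):
        b=a-np.radians(step)*k
        w=np.array([A[0]+RR*np.cos(b),A[1]+RR*np.sin(b),o["tcp_pos"][2]])-o["tcp_pos"]
        print("  to %.1f"%np.degrees(b),(M.T@w*100).round(2))
E
python3 -c "
from h import *
print(R.from_rotvec(r.get_obs()['orientation']).as_matrix().round(3),r.get_obs()['tcp_pos'])
plan(6)"
```

```text
[[-0.998  0.062  0.001]
 [ 0.062  0.998  0.005]
 [-0.     0.006 -1.   ]] [ 0.47572425 -0.10487785  0.11442448]
clock 9.65 ang 172.4 rad 57.3mm z 0.1144  resist_tang 2.5  radial_on_tool 3.6 fz 2.5 w 0.0146 mom [-0.36  0.76  0.06]
  to 166.4 [-0.4   0.54  0.  ]
  to 160.4 [-0.53  1.09  0.01]
  to 154.4 [-0.71  1.62  0.01]
  to 148.4 [-0.95  2.13  0.01]
  to 142.4 [-1.24  2.62  0.01]
```

```bash
sed -i 's/^A=np.*/A=np.array([.530,-.1135]); RR=.055/' h.py; python3 -c "
from h import *
plan(6)"
```

```text
clock 9.65 ang 171.0 rad 55.0mm z 0.1144  resist_tang 2.6  radial_on_tool 3.5 fz 2.5 w 0.0146 mom [-0.36  0.76  0.06]
  to 165.0 [-0.08  0.57  0.  ]
  to 159.0 [-0.22  1.13  0.01]
  to 153.0 [-0.43  1.67  0.01]
  to 147.0 [-0.68  2.18  0.01]
  to 141.0 [-0.99  2.67  0.02]
```

Emit:
jog_arm(rows=[{"xyz":[-0.08,0.57,0],"delta_rot":[0,0,0],"fingers":1},{"xyz":[-0.22,1.13,0],"delta_rot":[0,0,0],"fingers":1},{"xyz":[-0.43,1.67,0],"delta_rot":[0,0,0],"fingers":1},{"xyz":[-0.68,2.18,0],"delta_rot":[0,0,0],"fingers":1},{"xyz":[-0.99,2.67,0],"delta_rot":[0,0,0],"fingers":1}])

```text
clock: 10.07
tcp_pos: [0.4848, -0.08, 0.1143]
orientation: [-0.102, -3.137, -0.008]
contact_force: [-7.2, -4.5, 5.1]
grip_width: 0.0143
```

```bash
python3 -c "
from h import *
plan(6)
crop('scene',225,90,325,210,'pics/s13.png',5)"
```

```text
clock 10.07 ang 143.5 rad 56.3mm z 0.1143  resist_tang 7.9  radial_on_tool 3.1 fz 5.1 w 0.0143 mom [-0.58  1.44 -0.07]
  to 137.5 [-0.44  0.4   0.  ]
  to 131.5 [-0.83  0.83  0.  ]
  to 125.5 [-1.25  1.21  0.  ]
  to 119.5 [-1.72  1.55  0.  ]
  to 113.5 [-2.22  1.84  0.  ]
```

View pics/s13.png

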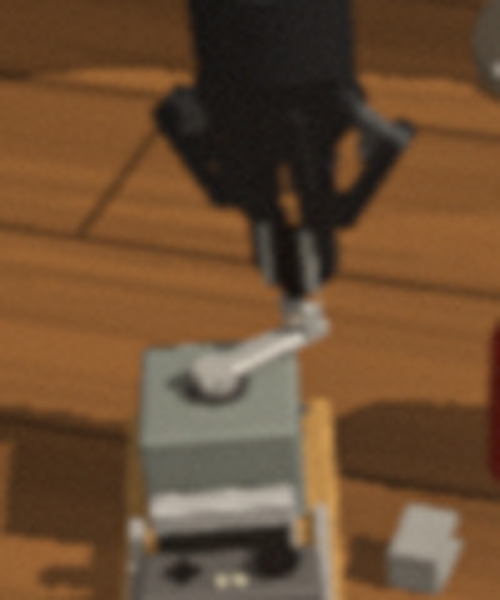

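Emit:
jog_arm(rows=[{"xyz":[-0.42,0.42,0],"delta_rot":[0,0,0],"fingers":1},{"xyz":[-0.81,0.85,0],"delta_rot":[0,0,0],"fingers":1},{"xyz":[-1.22,1.25,0],"delta_rot":[0,0,0],"fingers":1},{"xyz":[-1.7,1.6,0],"delta_rot":[0,0,0],"fingers":1},{"xyz":[-2.2,1.9,0],"delta_rot":[0,0,0],"fingers":1}])

```text
clock: 10.53
tcp_pos: [0.5067, -0.061, 0.1143]
orientation: [-0.102, -3.134, -0.012]
contact_force: [-8.5, -1.8, 6.9]
grip_width: 0.0141
```

```bash
python3 -c "
from h import *
plan(6,RR=.056)
crop('scene',225,90,325,210,'pics/s14.png',5)"
```

```text
clock 10.53 ang 113.9 rad 57.4mm z 0.1143  resist_tang 8.5  radial_on_tool 1.8 fz 6.9 w 0.0141 mom [ 0.21  1.26 -0.12]
  to 107.9 [-0.6   0.12 -0.  ]
  to 101.9 [-1.15  0.31 -0.01]
  to 95.9 [-1.73  0.43 -0.01]
  to 89.9 [-2.31  0.5  -0.01]
  to 83.9 [-2.89  0.51 -0.01]
```

View pics/s14.png

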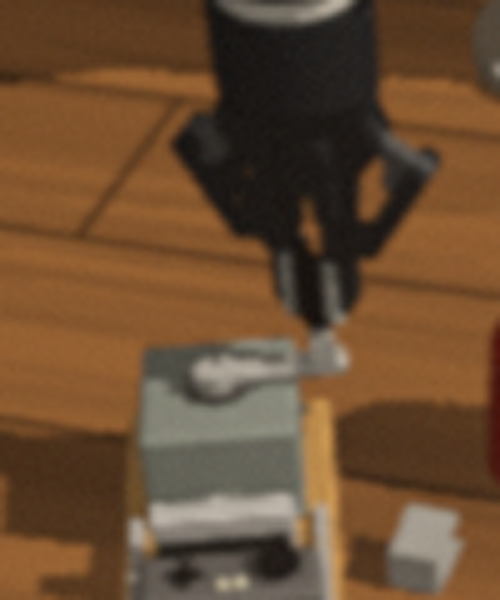

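Emit:
jog_arm(rows=[{"xyz":[-0.58,0.2,0],"delta_rot":[0,0,0],"fingers":1},{"xyz":[-1.15,0.38,0],"delta_rot":[0,0,0],"fingers":1},{"xyz":[-1.73,0.5,0],"delta_rot":[0,0,0],"fingers":1},{"xyz":[-2.2,0.57,0],"delta_rot":[0,0,0],"fingers":1},{"xyz":[-2.6,0.6,0],"delta_rot":[0,0,0],"fingers":1}])

```text
clock: 11.0
tcp_pos: [0.533, -0.0561, 0.1142]
orientation: [-0.101, -3.133, -0.013]
contact_force: [-7.7, -2.1, 6.9]
grip_width: 0.0143
```

```bash
python3 -c "
from h import *
plan(3,RR=.057)
crop('scene',225,90,325,210,'pics/s15.png',5)"
```

```text
clock 11.00 ang 87.0 rad 57.5mm z 0.1142  resist_tang 7.6  radial_on_tool -2.5 fz 6.9 w 0.0143 mom [-0.28  1.28  0.03]
  to 84.0 [-0.3  -0.06 -0.  ]
  to 81.0 [-0.6  -0.08 -0.01]
  to 78.0 [-0.89 -0.11 -0.01]
  to 75.0 [-1.19 -0.16 -0.01]
  to 72.0 [-1.48 -0.23 -0.01]
```

View pics/s15.png

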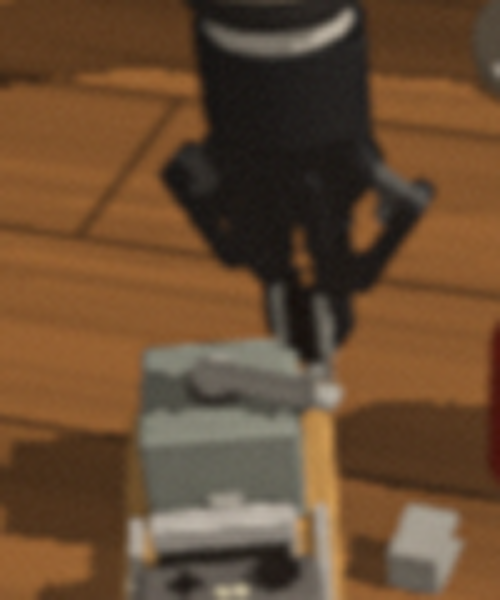

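Emit:
jog_arm(rows=[{"xyz":[-0.35,-0.06,0],"delta_rot":[0,0,0],"fingers":1},{"xyz":[-0.7,-0.12,0],"delta_rot":[0,0,0],"fingers":1},{"xyz":[-1.05,-0.18,0],"delta_rot":[0,0,0],"fingers":1},{"xyz":[-1.35,-0.25,0],"delta_rot":[0,0,0],"fingers":1},{"xyz":[-1.65,-0.33,0],"delta_rot":[0,0,0],"fingers":1}])

```text
clock: 11.47
tcp_pos: [0.5487, -0.0597, 0.1142]
orientation: [-0.101, -3.131, -0.016]
contact_force: [-7.0, 1.5, 7.8]
grip_width: 0.0143
```

```bash
python3 -c "
from h import *
plan(2,RR=.056)
crop('scene',225,90,325,210,'pics/s16.png',5);crop('top',320,120,440,240,'pics/t16.png',5)"
```

```text
clock 11.47 ang 70.8 rad 56.9mm z 0.1142  resist_tang 7.1  radial_on_tool -0.8 fz 7.8 w 0.0143 mom [0.3  1.13 0.  ]
  to 68.8 [-0.16 -0.15 -0.  ]
  to 66.8 [-0.35 -0.21 -0.01]
  to 64.8 [-0.53 -0.28 -0.01]
  to 62.8 [-0.71 -0.35 -0.01]
  to 60.8 [-0.89 -0.43 -0.01]
```

View pics/t16.png

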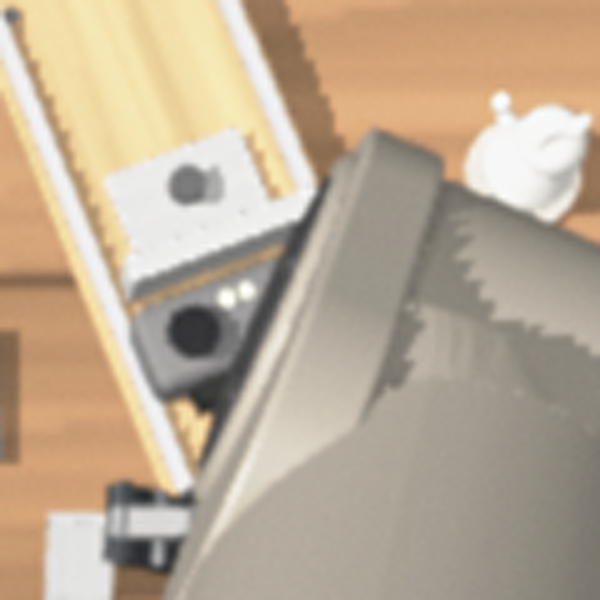

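Emit:
jog_arm(rows=[{"xyz":[-0.2,-0.1,0],"delta_rot":[0,0,0],"fingers":1},{"xyz":[-0.4,-0.18,0],"delta_rot":[0,0,0],"fingers":1},{"xyz":[-0.6,-0.26,0],"delta_rot":[0,0,0],"fingers":1},{"xyz":[-0.8,-0.35,0],"delta_rot":[0,0,0],"fingers":1},{"xyz":[-0.98,-0.45,0],"delta_rot":[0,0,0],"fingers":1}])

```text
clock: 11.98
tcp_pos: [0.5575, -0.0641, 0.1142]
orientation: [-0.101, -3.13, -0.018]
contact_force: [-6.9, 2.8, 7.5]
grip_width: 0.014
```

```bash
python3 -c "
from h import *
plan(2,RR=.056)
crop('top',320,120,440,240,'pics/t17.png',5)"
```

```text
clock 11.98 ang 60.9 rad 56.6mm z 0.1142  resist_tang 7.4  radial_on_tool -0.9 fz 7.5 w 0.0140 mom [0.49 1.03 0.01]
  to 58.9 [-0.15 -0.14 -0.  ]
  to 56.9 [-0.32 -0.23 -0.01]
  to 54.9 [-0.49 -0.33 -0.01]
  to 52.9 [-0.66 -0.43 -0.01]
  to 50.9 [-0.82 -0.54 -0.01]
```

View pics/t17.png

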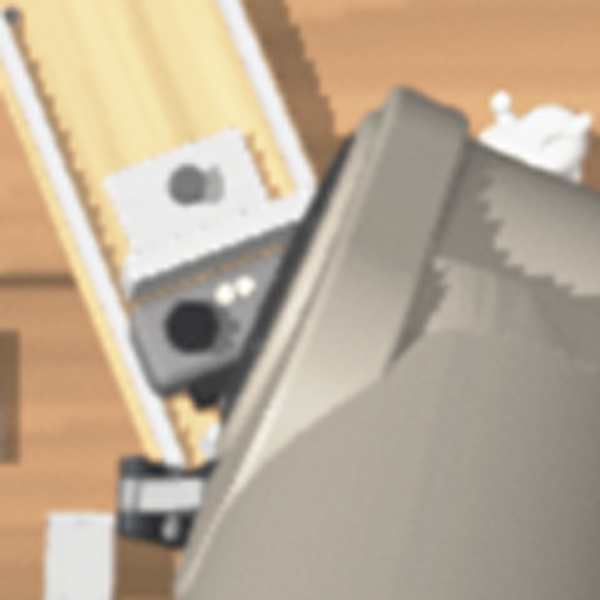

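Emit:
jog_arm(rows=[{"xyz":[-0.17,-0.13,0],"delta_rot":[0,0,0],"fingers":1},{"xyz":[-0.34,-0.23,0],"delta_rot":[0,0,0],"fingers":1},{"xyz":[-0.51,-0.33,0],"delta_rot":[0,0,0],"fingers":1},{"xyz":[-0.7,-0.44,0],"delta_rot":[0,0,0],"fingers":1},{"xyz":[-0.87,-0.56,0],"delta_rot":[0,0,0],"fingers":1}])

```text
clock: 12.45
tcp_pos: [0.5648, -0.0694, 0.1142]
orientation: [-0.1, -3.128, -0.021]
contact_force: [-6.8, 3.0, 6.7]
grip_width: 0.0144
```

```bash
python3 -c "
from h import *
plan(2,RR=.056)
crop('top',320,120,440,240,'pics/t18.png',5)"
```

```text
clock 12.45 ang 51.7 rad 56.2mm z 0.1142  resist_tang 7.2  radial_on_tool -1.9 fz 6.7 w 0.0144 mom [0.35 1.11 0.04]
  to 49.7 [-0.15 -0.13 -0.  ]
  to 47.7 [-0.3  -0.25 -0.01]
  to 45.7 [-0.45 -0.38 -0.01]
  to 43.7 [-0.6  -0.51 -0.01]
  to 41.7 [-0.74 -0.64 -0.02]
```

View pics/t18.png

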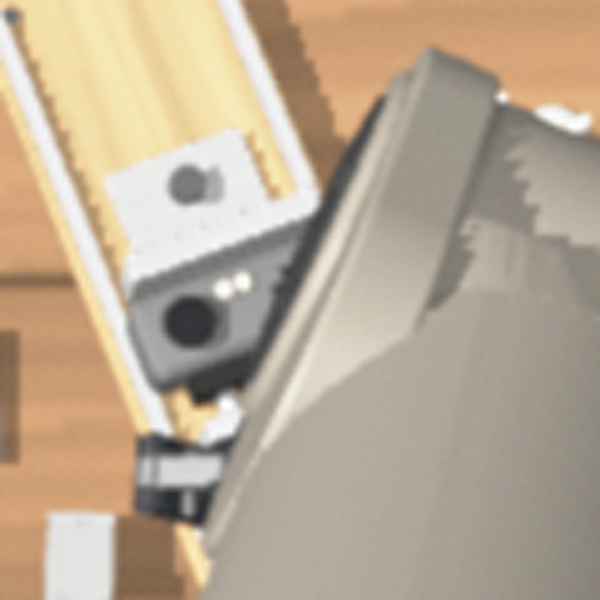

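Emit:
jog_arm(rows=[{"xyz":[-0.13,-0.11,0],"delta_rot":[0,0,0],"fingers":1},{"xyz":[-0.26,-0.22,0],"delta_rot":[0,0,0],"fingers":1},{"xyz":[-0.39,-0.33,0],"delta_rot":[0,0,0],"fingers":1},{"xyz":[-0.52,-0.44,0],"delta_rot":[0,0,0],"fingers":1},{"xyz":[-0.65,-0.55,0],"delta_rot":[0,0,0],"fingers":1}])

```text
clock: 12.92
tcp_pos: [0.57, -0.0744, 0.1142]
orientation: [-0.1, -3.126, -0.024]
contact_force: [-7.2, 2.5, 7.0]
grip_width: 0.0144
```

```bash
python3 -c "
from h import *
plan(1.5,RR=.056)
crop('top',320,120,440,240,'pics/t19.png',5)"
```

```text
clock 12.92 ang 44.3 rad 56.0mm z 0.1142  resist_tang 6.8  radial_on_tool -3.4 fz 7.0 w 0.0144 mom [0.38 1.07 0.06]
  to 42.8 [-0.11 -0.1  -0.  ]
  to 41.3 [-0.21 -0.2  -0.01]
  to 39.8 [-0.32 -0.3  -0.01]
  to 38.3 [-0.42 -0.41 -0.01]
  to 36.8 [-0.51 -0.52 -0.02]
```

View pics/t19.png

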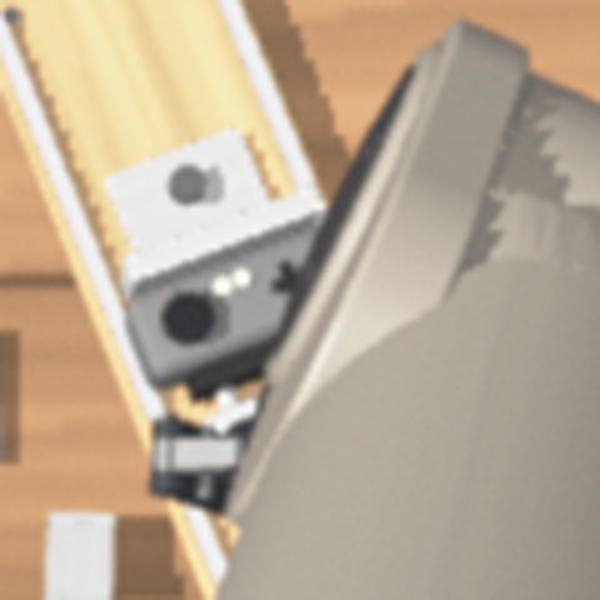

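Emit:
jog_arm(rows=[{"xyz":[-0.09,-0.13,0],"delta_rot":[0,0,0],"fingers":1},{"xyz":[-0.19,-0.25,0],"delta_rot":[0,0,0],"fingers":1},{"xyz":[-0.3,-0.37,0],"delta_rot":[0,0,0],"fingers":1},{"xyz":[-0.4,-0.49,0],"delta_rot":[0,0,0],"fingers":1},{"xyz":[-0.5,-0.61,0],"delta_rot":[0,0,0],"fingers":1}])

```text
clock: 13.38
tcp_pos: [0.5739, -0.0794, 0.1143]
orientation: [-0.099, -3.125, -0.028]
contact_force: [-6.1, 5.0, 6.7]
grip_width: 0.0145
```

```bash
python3 -c "
from h import *
plan(1.5,RR=.055)
crop('top',320,120,440,240,'pics/t20.png',5)"
```

```text
clock 13.38 ang 37.8 rad 55.6mm z 0.1143  resist_tang 7.7  radial_on_tool -1.8 fz 6.7 w 0.0145 mom [0.5  0.86 0.05]
  to 36.3 [-0.05 -0.15 -0.  ]
  to 34.8 [-0.14 -0.26 -0.01]
  to 33.3 [-0.23 -0.37 -0.01]
  to 31.8 [-0.31 -0.49 -0.01]
  to 30.3 [-0.4  -0.61 -0.02]
```

View pics/t20.png

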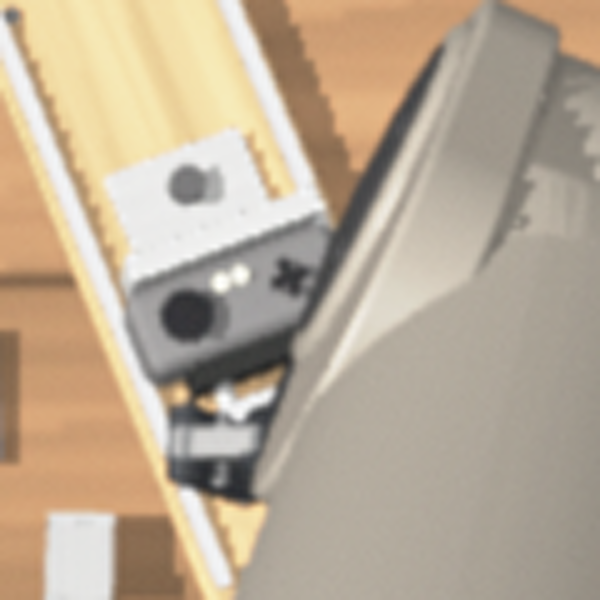

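Emit:
jog_arm(rows=[{"xyz":[-0.08,-0.13,0],"delta_rot":[0,0,0],"fingers":1},{"xyz":[-0.16,-0.25,0],"delta_rot":[0,0,0],"fingers":1},{"xyz":[-0.24,-0.37,0],"delta_rot":[0,0,0],"fingers":1},{"xyz":[-0.32,-0.49,0],"delta_rot":[0,0,0],"fingers":1},{"xyz":[-0.41,-0.62,0],"delta_rot":[0,0,0],"fingers":1}])

```text
clock: 13.85
tcp_pos: [0.577, -0.0842, 0.1143]
orientation: [-0.097, -3.123, -0.033]
contact_force: [-5.6, 4.8, 7.5]
grip_width: 0.0141
```

```bash
python3 -c "
from h import *
plan(1.5,RR=.055)
crop('top',320,120,440,240,'pics/t21.png',5)
import cv2,numpy as np
# grip motion by phase/template between frames
fs=[16,17,18,19,20,21]
ref=cv2.imread('pics/t21.png',0)[260:360,150:250]
for f in fs:
    im=cv2.imread(f'pics/t{f}.png',0); m=cv2.matchTemplate(im,ref,cv2.TM_CCOEFF_NORMED); _,v,_,l=cv2.minMaxLoc(m); print(f,l,round(v,3))
"
```

```text
clock 13.85 ang 32.0 rad 55.3mm z 0.1143  resist_tang 7.0  radial_on_tool -2.2 fz 7.5 w 0.0141 mom [0.53 0.83 0.08]
  to 30.5 [-0.05 -0.14 -0.  ]
  to 29.0 [-0.13 -0.26 -0.01]
  to 27.5 [-0.21 -0.38 -0.01]
  to 26.0 [-0.28 -0.51 -0.02]
  to 24.5 [-0.35 -0.63 -0.02]
16 (155, 279) 0.841
17 (154, 274) 0.899
18 (153, 269) 0.94
19 (152, 265) 0.966
20 (151, 262) 0.987
21 (150, 260) 1.0
```

Emit:
jog_arm(rows=[{"xyz":[-0.07,-0.13,0],"delta_rot":[0,0,0],"fingers":1},{"xyz":[-0.14,-0.26,0],"delta_rot":[0,0,0],"fingers":1},{"xyz":[-0.21,-0.39,0],"delta_rot":[0,0,0],"fingers":1},{"xyz":[-0.28,-0.52,0],"delta_rot":[0,0,0],"fingers":1},{"xyz":[-0.36,-0.65,0],"delta_rot":[0,0,0],"fingers":1}])

```text
clock: 14.32
tcp_pos: [0.5795, -0.0893, 0.1143]
orientation: [-0.095, -3.122, -0.037]
contact_force: [-5.7, 5.6, 7.0]
grip_width: 0.0141
```

```bash
cat >> h.py <<'E'
def track(n,names):
    crop('top',320,120,440,240,f'pics/t{n}.png',5)
    ref=cv2.imread('pics/t20.png',0)[262:362,151:251]
    for f in names+[n]:
        im=cv2.imread(f'pics/t{f}.png',0); m=cv2.matchTemplate(im,ref,cv2.TM_CCOEFF_NORMED); _,v,_,l=cv2.minMaxLoc(m); print(f,l,round(v,3))
E
python3 -c "
from h import *
plan(1.5,RR=.055)
track(22,[19,20,21])"
```

```text
clock 14.32 ang 26.0 rad 55.1mm z 0.1143  resist_tang 7.5  radial_on_tool -2.6 fz 7.0 w 0.0141 mom [0.56 0.92 0.07]
  to 24.5 [-0.06 -0.13 -0.  ]
  to 23.0 [-0.12 -0.26 -0.01]
  to 21.5 [-0.19 -0.39 -0.01]
  to 20.0 [-0.25 -0.52 -0.02]
  to 18.5 [-0.3  -0.65 -0.02]
19 (152, 264) 0.988
20 (151, 262) 1.0
21 (150, 260) 0.987
22 (149, 257) 0.965
```

View pics/t22.png

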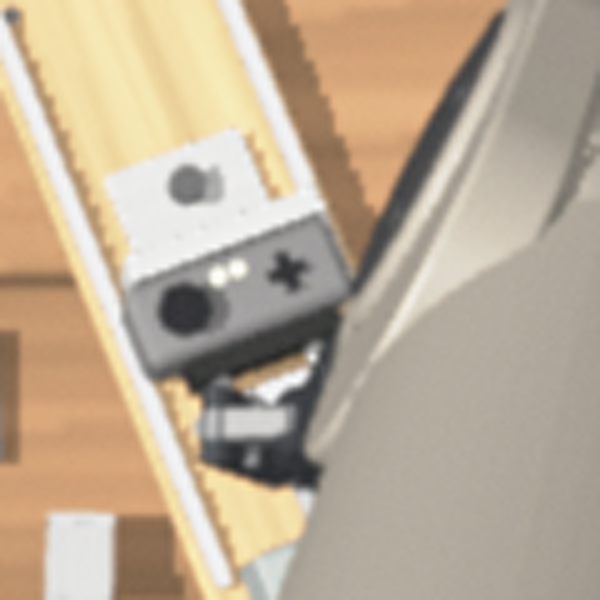

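Emit:
jog_arm(rows=[{"xyz":[-0.05,-0.14,0],"delta_rot":[0,0,0],"fingers":1},{"xyz":[-0.1,-0.28,0],"delta_rot":[0,0,0],"fingers":1},{"xyz":[-0.16,-0.42,0],"delta_rot":[0,0,0],"fingers":1},{"xyz":[-0.21,-0.56,0],"delta_rot":[0,0,0],"fingers":1},{"xyz":[-0.26,-0.7,0],"delta_rot":[0,0,0],"fingers":1}])

```text
clock: 14.78
tcp_pos: [0.5814, -0.0944, 0.1143]
orientation: [-0.093, -3.121, -0.042]
contact_force: [-4.1, 6.9, 6.3]
grip_width: 0.0145
```

```bash
python3 -c "
from h import *
plan(1.5,RR=.0545)
track(23,[20,21,22])"
```

```text
clock 14.78 ang 20.4 rad 54.9mm z 0.1143  resist_tang 7.8  radial_on_tool -1.4 fz 6.3 w 0.0145 mom [0.92 0.71 0.02]
  to 18.9 [-0.02 -0.15 -0.  ]
  to 17.4 [-0.07 -0.28 -0.01]
  to 15.9 [-0.12 -0.41 -0.01]
  to 14.4 [-0.17 -0.55 -0.02]
  to 12.9 [-0.21 -0.68 -0.02]
20 (151, 262) 1.0
21 (150, 260) 0.987
22 (149, 257) 0.965
23 (149, 257) 0.962
```

Emit:
jog_arm(rows=[{"xyz":[-0.03,-0.12,0],"delta_rot":[0,0,0],"fingers":1},{"xyz":[-0.07,-0.24,0],"delta_rot":[0,0,0],"fingers":1},{"xyz":[-0.11,-0.36,0],"delta_rot":[0,0,0],"fingers":1},{"xyz":[-0.15,-0.48,0],"delta_rot":[0,0,0],"fingers":1},{"xyz":[-0.19,-0.6,0],"delta_rot":[0,0,0],"fingers":1}])

```text
clock: 15.25
tcp_pos: [0.5826, -0.098, 0.1142]
orientation: [-0.09, -3.119, -0.048]
contact_force: [-5.0, 7.7, 7.8]
grip_width: 0.0142
```

```bash
python3 -c "
from h import *
plan(1.5,RR=.0545)
track(24,[20,21,22,23])"
```

```text
clock 15.25 ang 16.4 rad 54.8mm z 0.1142  resist_tang 8.8  radial_on_tool -2.6 fz 7.8 w 0.0142 mom [1.09 0.92 0.02]
  to 14.9 [-0.02 -0.14 -0.  ]
  to 13.4 [-0.06 -0.28 -0.01]
  to 11.9 [-0.1  -0.42 -0.01]
  to 10.4 [-0.14 -0.56 -0.02]
  to 8.9 [-0.17 -0.7  -0.02]
20 (151, 262) 1.0
21 (150, 260) 0.987
22 (149, 257) 0.965
23 (149, 257) 0.962
24 (149, 257) 0.963
```

View pics/t24.png

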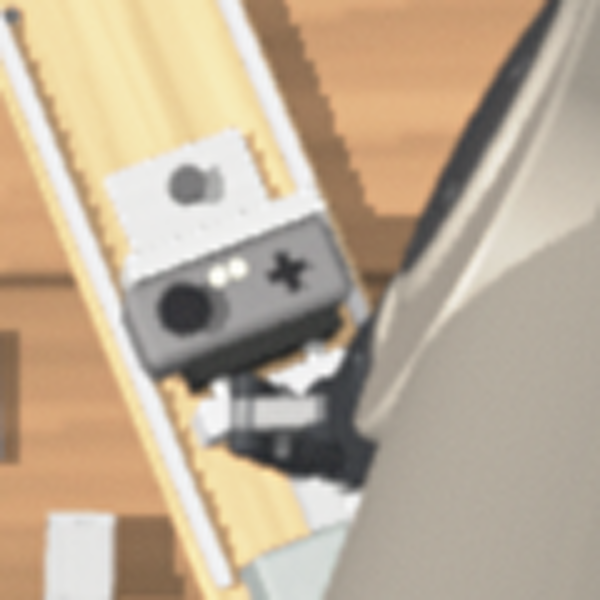

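Emit:
jog_arm(rows=[{"xyz":[-0.02,-0.12,0],"delta_rot":[0,0,0],"fingers":1},{"xyz":[-0.05,-0.24,0],"delta_rot":[0,0,0],"fingers":1},{"xyz":[-0.08,-0.36,0],"delta_rot":[0,0,0],"fingers":1},{"xyz":[-0.11,-0.48,0],"delta_rot":[0,0,0],"fingers":1},{"xyz":[-0.14,-0.6,0],"delta_rot":[0,0,0],"fingers":1}])

```text
clock: 15.72
tcp_pos: [0.5834, -0.1013, 0.1142]
orientation: [-0.087, -3.118, -0.054]
contact_force: [-5.6, 9.1, 7.7]
grip_width: 0.0143
```

```bash
python3 -c "
from h import *
plan(1.5,RR=.0545)
track(25,[])"
```

```text
clock 15.72 ang 12.8 rad 54.7mm z 0.1142  resist_tang 10.1  radial_on_tool -3.4 fz 7.7 w 0.0143 mom [1.32 0.98 0.01]
  to 11.3 [-0.02 -0.14 -0.01]
  to 9.8 [-0.05 -0.28 -0.01]
  to 8.3 [-0.08 -0.42 -0.02]
  to 6.8 [-0.11 -0.56 -0.02]
  to 5.3 [-0.13 -0.7  -0.03]
25 (149, 257) 0.963
```

Emit:
jog_arm(rows=[{"xyz":[0,-0.13,0],"delta_rot":[0,0,0],"fingers":1},{"xyz":[0,-0.26,0],"delta_rot":[0,0,0],"fingers":1},{"xyz":[-0.01,-0.39,0],"delta_rot":[0,0,0],"fingers":1},{"xyz":[-0.02,-0.52,0],"delta_rot":[0,0,0],"fingers":1},{"xyz":[-0.03,-0.64,0],"delta_rot":[0,0,0],"fingers":1}])

```text
clock: 16.18
tcp_pos: [0.5837, -0.1046, 0.1143]
orientation: [-0.083, -3.118, -0.061]
contact_force: [-2.4, 9.7, 7.2]
grip_width: 0.014
```

```bash
python3 -c "
from h import *
plan(1.5,RR=.0545)
track(26,[]);crop('scene',225,110,325,230,'pics/s26.png',5)"
```

```text
clock 16.18 ang 9.4 rad 54.5mm z 0.1143  resist_tang 10.0  radial_on_tool -0.7 fz 7.2 w 0.0140 mom [1.58 0.45 0.03]
  to 7.9 [-0.03 -0.14 -0.01]
  to 6.4 [-0.06 -0.28 -0.01]
  to 4.9 [-0.08 -0.42 -0.02]
  to 3.4 [-0.1  -0.56 -0.02]
  to 1.9 [-0.11 -0.7  -0.03]
26 (149, 257) 0.962
```

View pics/s26.png

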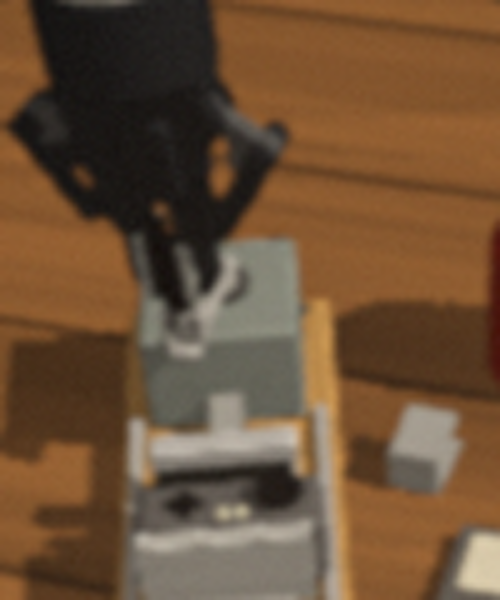

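Emit:
jog_arm(rows=[{"xyz":[0,-0.13,0],"delta_rot":[0,0,0],"fingers":1},{"xyz":[-0.01,-0.26,0],"delta_rot":[0,0,0],"fingers":1},{"xyz":[-0.02,-0.39,0],"delta_rot":[0,0,0],"fingers":1},{"xyz":[-0.03,-0.52,0],"delta_rot":[0,0,0],"fingers":1},{"xyz":[-0.04,-0.64,0],"delta_rot":[0,0,0],"fingers":1}])

```text
clock: 16.7
tcp_pos: [0.5841, -0.1075, 0.1142]
orientation: [-0.079, -3.117, -0.068]
contact_force: [-3.0, 12.2, 8.1]
grip_width: 0.0143
```

```bash
python3 -c "
from h import *
plan(1.5,RR=.0545)
track(27,[])"
```

```text
clock 16.70 ang 6.3 rad 54.5mm z 0.1142  resist_tang 12.4  radial_on_tool -1.7 fz 8.1 w 0.0143 mom [1.68 0.54 0.02]
  to 4.8 [-0.03 -0.14 -0.01]
  to 3.3 [-0.04 -0.28 -0.01]
  to 1.8 [-0.06 -0.42 -0.02]
  to 0.3 [-0.07 -0.57 -0.03]
  to -1.2 [-0.07 -0.71 -0.03]
27 (149, 257) 0.963
```

Emit:
jog_arm(rows=[{"xyz":[0,0,0],"delta_rot":[0,0,0],"fingers":1},{"xyz":[0,0,0],"delta_rot":[0,0,0],"fingers":1},{"xyz":[0,0,0],"delta_rot":[0,0,0],"fingers":1},{"xyz":[0,0,0],"delta_rot":[0,0,0],"fingers":1},{"xyz":[0,0,0],"delta_rot":[0,0,0],"fingers":1}])

```text
clock: 17.17
tcp_pos: [0.5841, -0.1075, 0.1143]
orientation: [-0.08, -3.117, -0.069]
contact_force: [-2.7, 3.6, 6.1]
grip_width: 0.0143
```

```bash
python3 -c "
from h import *
st()"
```

```text
clock 17.17 ang 6.3 rad 54.5mm z 0.1143  resist_tang 3.9  radial_on_tool -2.3 fz 6.1 w 0.0143 mom [0.12 0.5  0.03]
```

Emit:
jog_arm(rows=[{"xyz":[0,0,0],"delta_rot":[0,0,0],"fingers":0.8},{"xyz":[0,0,0],"delta_rot":[0,0,0],"fingers":0.65},{"xyz":[0,0,0],"delta_rot":[0,0,0],"fingers":0.5},{"xyz":[0,0,0],"delta_rot":[0,0,0],"fingers":0.4},{"xyz":[0,0,0],"delta_rot":[0,0,0],"fingers":0.4}])

```text
clock: 17.58
tcp_pos: [0.5843, -0.1082, 0.1144]
orientation: [-0.081, -3.118, -0.068]
contact_force: [-0.9, 0.4, 0.1]
grip_width: 0.0515
```

```bash
python3 -c "
from h import *
o,a=st()
print(R.from_rotvec(o['orientation']).as_matrix().round(3))
track(28,[]);crop('scene',225,110,325,230,'pics/s28.png',5)"
```

```text
clock 17.58 ang 5.6 rad 54.5mm z 0.1144  resist_tang 0.5  radial_on_tool -0.9 fz 0.1 w 0.0515 mom [-0.02  0.01 -0.01]
[[-0.998  0.052 -0.021]
 [ 0.051  0.998  0.044]
 [ 0.023  0.043 -0.999]]
28 (149, 257) 0.963
```

View pics/s28.png

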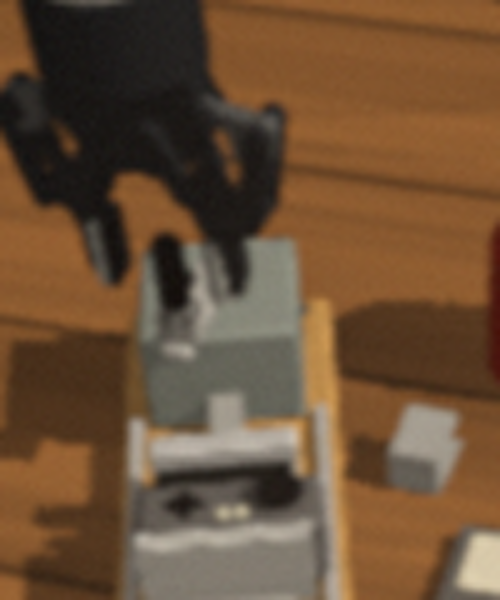

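Emit:
jog_arm(rows=[{"xyz":[0,0,-1],"delta_rot":[0,0,0],"fingers":0.3},{"xyz":[0,0,-3],"delta_rot":[0,0,0],"fingers":0.3},{"xyz":[0,0,-6],"delta_rot":[0,0,0],"fingers":0.3},{"xyz":[0,0,-9],"delta_rot":[0,0,0],"fingers":0.3},{"xyz":[0,0,-11],"delta_rot":[0,0,0],"fingers":0.3}])

```text
clock: 18.1
tcp_pos: [0.5874, -0.1138, 0.2277]
orientation: [-0.082, -3.121, -0.067]
contact_force: [-0.3, 0.2, -1.4]
grip_width: 0.06
```

Emit:
jog_arm(rows=[{"xyz":[3,0,-1],"delta_rot":[0,0,0],"fingers":0.3},{"xyz":[6,0,-2],"delta_rot":[0,0,0],"fingers":0.3},{"xyz":[8,0,-3],"delta_rot":[0,0,0],"fingers":0.3},{"xyz":[8,0,-3],"delta_rot":[0,0,0],"fingers":0.3},{"xyz":[8,0,-3],"delta_rot":[0,0,0],"fingers":0.3}])

```text
clock: 18.52
tcp_pos: [0.5079, -0.1112, 0.2607]
orientation: [-0.083, -3.123, -0.07]
contact_force: [1.3, 0.4, 0.1]
grip_width: 0.0595
```

```bash
python3 -c "
from h import *
o,a=st()
im=imaging.grab_frame('scene'); cv2.imwrite('pics/s29f.png',im); crop('scene',225,110,325,230,'pics/s29.png',5,im)
im=imaging.grab_frame('top'); cv2.imwrite('pics/t29f.png',im)
for a in (70,80,90,95):
    H=np.array([.5325+.055*np.cos(np.radians(8)),-.1125+.055*np.sin(np.radians(8)),.098]); u=-np.array([np.cos(np.radians(8)),np.sin(np.radians(8)),0]); t=np.radians(a)
    print(a,[(proj('scene',H+L*(u*np.cos(t)+np.array([0,0,np.sin(t)])))-[225,110])*5 for L in (0,.012,.052)])
"
```

```text
clock 18.52 ang 174.0 rad 22.3mm z 0.2607  resist_tang -0.5  radial_on_tool -1.2 fz 0.1 w 0.0595 mom [-0.06  0.01 -0.  ]
70 [array([179.17394158, 320.1881019 ]), array([178.33321784, 296.43472244]), array([175.4690698 , 215.51254562])]
80 [array([179.17394158, 320.1881019 ]), array([177.20193079, 298.18225491]), array([170.4236906 , 222.54325898])]
90 [array([179.17394158, 320.1881019 ]), array([176.12676691, 300.6110167 ]), array([165.56855282, 232.77799795])]
95 [array([179.17394158, 320.1881019 ]), array([175.62088901, 302.05915485]), array([163.26545484, 239.01730341])]
```

View pics/s29.png

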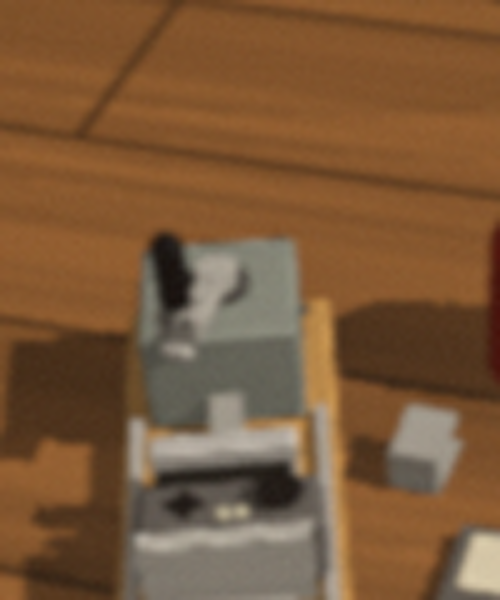

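View pics/t29f.png

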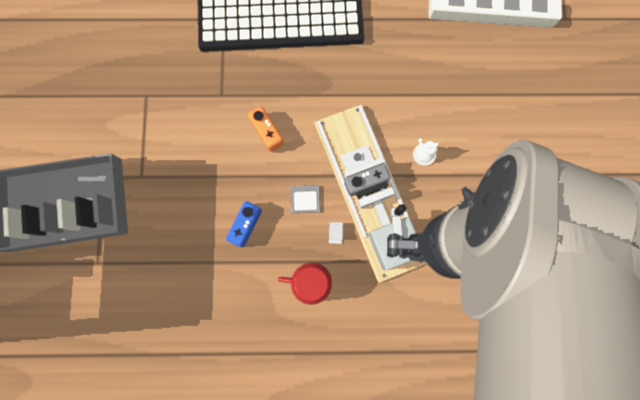

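```bash
python3 -c "
from h import *
print(r.hand_in())"
```

```text
the job is handed in; nothing more can be done
None
```

I unfolded the handle fully upright and then turned the crank clockwise until the jaw held the grip against the backstop. By my estimate the force is about 20 N. I then let go, backed the arm off and handed the job in at about 18.6 s of the 72 s allowed.

- **Unfolding:** the first pull left the handle at only about 70°. I gripped it again and tilted the tool with it, and the camera then showed it at 90–95°. I did not start turning until then.
- **Clamping force:** turning freely took about 7.3 N at the handle. The grip stopped sliding at the backstop after about 2.5 rad of turning, with the crank at roughly 3.1 rad. I stopped about 16° later, at 12.4 N.
    - The handle force works out to about 21–23 N of clamping, and the 16° of turn to about 21 N.
    - One reading shortly before the end came out low (10.0 N, or about 12 N of clamping), so the force is uncertain by a few newtons. I have no direct measurement of the clamping force.
- **After letting go:** before I opened the fingers, the crank stayed put when I eased off the handle. The last pictures show the handle still at 90–95° and the grip against the backstop. The arm reads close to zero contact force.
- **Bystanders:** the mug, figurine, cartridge and clip look unmoved, as do the blue and orange look-alike grips. The stylus was hidden behind the arm in the last top view, so I could not check it, but no move went near it.

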